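# Cold-stone serve: stack the chilled stones, read their temperature, set the beaker on top

## Task

Build the cold-stone serve: pile all the split granite stones that are out, one upon another, into one steady stack on the drip tray, turning the wedge-shaped stones against each other so that the top comes out about level. With the stack built and the infrared thermometer's little slide switch on, take the thermometer from its cradle and hold it still for two seconds with its lens aimed at the middle of the top stone, less than 10 cm from it and not touching it. After that reading put the thermometer back in its cradle the same way round, slide its switch off, and stand the beaker upright on top of the stack; leave the other things on the bar as they are.

Things in the scene. Friction and masses are not known exactly. Their poses are not given: they have to be found in the camera images.
- stone_a: the largest stone (may be absent): split grey granite, 92 mm long (x), 62 mm wide (y) across flat upright parallel flanks: grip there. Origin: centre of its flat underside, on which it lies; z up. Flat sloping top: 34 mm over the origin, falling 7.0 deg towards 195 deg anticlockwise from its +x. Top edges chipped 1 to 8 mm, +x end 11 mm. 0.40 kg
- stone_b: the second largest stone (may be absent): split grey granite, 86 mm long (x), 60 mm wide (y) across flat upright parallel flanks: grip there. Origin: centre of its flat underside, on which it lies; z up. Flat sloping top: 31 mm over the origin, falling 6.0 deg towards 20 deg anticlockwise from its +x. Top edges chipped 1 to 8 mm, -x end 11 mm. 0.33 kg
- stone_c: the thickest stone (may be absent): split grey granite, 80 mm long (x), 58 mm wide (y) across flat upright parallel flanks: grip there. Origin: centre of its flat underside, on which it lies; z up. Flat sloping top: 36 mm over the origin, falling 8.0 deg towards 170 deg anticlockwise from its +x. Top edges chipped 1 to 8 mm, +x end 11 mm. 0.34 kg
- stone_d: the smallest stone (may be absent): split grey granite, 74 mm long (x), 56 mm wide (y) across flat upright parallel flanks: grip there. Origin: centre of its flat underside, on which it lies; z up. Flat sloping top: 30 mm over the origin, falling 6.5 deg towards -15 deg anticlockwise from its +x. Top edges chipped 1 to 8 mm, -x end 11 mm. 0.25 kg
- stone_a_mid (a point): middle of stone A: on its z axis, half way up (17 mm above the underside)
- stone_b_mid (a point): middle of stone B: on its z axis, half way up (16 mm above the underside)
- stone_c_mid (a point): middle of stone C: on its z axis, half way up (18 mm above the underside)
- stone_d_mid (a point): middle of stone D: on its z axis, half way up (15 mm above the underside)
- drip_tray: steel drip tray with a slotted grid, 133 mm (its x) by 263 mm (its y), fixed to the bar; origin at the centre of its underside; stones stand on the grid, 19 mm above the bar; its thin rim is 24 mm high
- beaker: small pale grey beaker, open, 69 mm high, 59 mm across the rim tapering to 47 mm at its base, 0.11 kg; origin at the centre of its base, z up
- thermometer: hand-held infrared thermometer, a grey bar 157 mm long (x, nose to +x), 34 mm wide (y; flat sides to grip), 30 mm high, 0.17 kg. Origin at its underside, 75 mm from the tail end, 82 mm from the lens, near its balance; z up. Thumb scoop in its top: from x = -40 to +40 mm it is only 25 mm high, over the full width, open at the sides; the switch's slot is in the scoop's floor
- lens (a point): middle of the lens at the nose of the thermometer, 15 mm above its underside; it looks along its +x
- switch (a joint): slide switch of the thermometer: 0 m = off (towards the tail), 0.008 m = on (towards the nose); stays where it is left; about 1 N moves it
- switch_nub (a point): top of the switch's nub, a metal block 7 mm long (x), 8.5 mm wide and 4.5 mm high that stands up from the scoop's floor, flush with the top of the thermometer (0.5 mm below it); at thermometer x = -4 mm when off, +4 mm when on
- cradle: black cradle fixed to the bar: base plate 182 x 62 mm, 6 mm thick, on which the thermometer lies; end stops 28 mm high, 4 mm clear of tail and lens; four side lugs at x = -55 and +50 mm, 20 mm high, leaning outward, 3 mm clear on each side. Origin at its underside, below the thermometer's origin; the thermometer's nose goes to its +x
- jigger: bystander: steel double jigger 76 mm high
- matchbox: bystander: matchbox 55x65x14 mm
- bottle_opener: bystander: bottle opener 108 mm long
- cork: bystander: wine cork standing on end, 22 mm thick, 42 mm high
Not all that is in view belongs to the job. What is shaped like the stone_d but red is not meant. Of the things that look like the thermometer, the larger one is meant.

How it is judged:
On the way, in this order (a step that is already met when the one before it is completed fails the run):
1. all the stones that are out stand one upon another in one stack on the drip tray, let go and at rest (x of stone_a_mid in the frame of drip_tray between -0.06 and 0.06 m and y of stone_a_mid in the frame of drip_tray between -0.12 and 0.12 m and z of each of stone_a_mid, stone_b_mid, stone_c_mid, stone_d_mid in the frame of drip_tray above 0.025 m and angle between each of stone_a, stone_b, stone_c, stone_d's own z axis and vertical below 0.35 rad and linear speed of each of stone_a, stone_b, stone_c, stone_d below 0.02 m/s and contact force between each of stone_a, stone_b, stone_c, stone_d and the arm below 0.3 N and contact force between each of stone_a, stone_b, stone_c, stone_d and the fingers below 0.3 N and horizontal distance between stone_a_mid and stone_b_mid below 0.035 m and (z of stone_a_mid in the frame of stone_b above 0.034 m or z of stone_a_mid in the frame of stone_b below 0 m) and horizontal distance between each of stone_a_mid, stone_b_mid and stone_c_mid below 0.035 m and (z of stone_a_mid in the frame of stone_c above 0.034 m or z of stone_a_mid in the frame of stone_c below 0 m) and horizontal distance between each of stone_a_mid, stone_b_mid, stone_c_mid and stone_d_mid below 0.035 m and (z of stone_a_mid in the frame of stone_d above 0.034 m or z of stone_a_mid in the frame of stone_d below 0 m) and x of stone_b_mid in the frame of drip_tray between -0.06 and 0.06 m and y of stone_b_mid in the frame of drip_tray between -0.12 and 0.12 m and (z of stone_b_mid in the frame of stone_c above 0.034 m or z of stone_b_mid in the frame of stone_c below 0 m) and (z of stone_b_mid in the frame of stone_d above 0.034 m or z of stone_b_mid in the frame of stone_d below 0 m) and x of stone_c_mid in the frame of drip_tray between -0.06 and 0.06 m and y of stone_c_mid in the frame of drip_tray between -0.12 and 0.12 m and (z of stone_c_mid in the frame of stone_d above 0.034 m or z of stone_c_mid in the frame of stone_d below 0 m) and x of stone_d_mid in the frame of drip_tray between -0.06 and 0.06 m and y of stone_d_mid in the frame of drip_tray between -0.12 and 0.12 m), for 0.3 s.
2. the thermometer, switched on and out of its cradle, is held still with its lens aimed at the top stone of the stack from within 10 cm without touching it, the beaker not yet on the stack (all of step 1 and value of joint switch above 0.006 m and height (world z) of lens above 0.035 m and distance between thermometer and cradle above 0.05 m and linear speed of thermometer below 0.02 m/s and angular speed of thermometer below 0.12 rad/s and height (world z) of beaker below 0.03 m and ((x of stone_a_mid in the frame of lens between 0.03 and 0.15 m and y of stone_a_mid in the frame of lens between -0.025 and 0.025 m and z of stone_a_mid in the frame of lens between -0.014 and 0.014 m and contact force between thermometer and stone_a below 0.1 N and z of each of stone_b_mid, stone_c_mid, stone_d_mid in the frame of stone_a below 0.005 m) or (x of stone_b_mid in the frame of lens between 0.03 and 0.15 m and y of stone_b_mid in the frame of lens between -0.025 and 0.025 m and z of stone_b_mid in the frame of lens between -0.014 and 0.014 m and contact force between thermometer and stone_b below 0.1 N and z of each of stone_a_mid, stone_c_mid, stone_d_mid in the frame of stone_b below 0.005 m) or (x of stone_c_mid in the frame of lens between 0.03 and 0.15 m and y of stone_c_mid in the frame of lens between -0.025 and 0.025 m and z of stone_c_mid in the frame of lens between -0.014 and 0.014 m and contact force between thermometer and stone_c below 0.1 N and z of each of stone_a_mid, stone_b_mid, stone_d_mid in the frame of stone_c below 0.005 m) or (x of stone_d_mid in the frame of lens between 0.03 and 0.15 m and y of stone_d_mid in the frame of lens between -0.025 and 0.025 m and z of stone_d_mid in the frame of lens between -0.014 and 0.014 m and contact force between thermometer and stone_d below 0.1 N and z of each of stone_a_mid, stone_b_mid, stone_c_mid in the frame of stone_d below 0.005 m))), for 1.5 s.
At the end, for the whole second after the job is handed in: All stones out in one stack on the tray (middles within 35 mm sideways, none tilted over 20 degrees); beaker on top, within 40 mm of the stones' middles, tilted under 8 degrees; thermometer in its cradle, nose to the nose stop (8 mm), switch off (2 mm); all at rest (all of step 1 and angle between beaker's own z axis and vertical below 0.14 rad and linear speed of each of beaker, thermometer below 0.02 m/s and height (world z) of beaker above 0.06 m and z of beaker in the frame of stone_a above 0.02 m and horizontal distance between beaker and stone_a_mid below 0.04 m and z of beaker in the frame of stone_b above 0.02 m and horizontal distance between beaker and stone_b_mid below 0.04 m and z of beaker in the frame of stone_c above 0.02 m and horizontal distance between beaker and stone_c_mid below 0.04 m and z of beaker in the frame of stone_d above 0.02 m and horizontal distance between beaker and stone_d_mid below 0.04 m and x of thermometer in the frame of cradle between -0.008 and 0.008 m and y of thermometer in the frame of cradle between -0.007 and 0.007 m and z of thermometer in the frame of cradle between 0.002 and 0.01 m and angle between the x axis of thermometer and the x axis of cradle, either way round below 0.12 rad and x of lens in the frame of cradle above 0.05 m and angle between thermometer's own z axis and vertical below 0.1 rad and value of joint switch below 0.002 m); the robot touches nothing.
It fails at once if the jigger is moved more than 3 cm (distance of jigger from where it was at the start of the episode above 0.03 m).
It fails at once if the matchbox is moved more than 3 cm (distance of matchbox from where it was at the start of the episode above 0.03 m).
It fails at once if the bottle opener is moved more than 3 cm (distance of bottle_opener from where it was at the start of the episode above 0.03 m).
It fails at once if the cork is moved more than 3 cm (distance of cork from where it was at the start of the episode above 0.03 m).
Of stone_a, stone_b, stone_c, stone_d only 2 to 3 are there at a start; the rules pass over those that are not, and their reading is None.
At some moment in a run one of beaker, thermometer may be knocked a few centimetres aside while the robot is not near it.
It also fails if it takes over 210 s, if anything falls off the work surface, if the arm or the gripper's body presses on something with over 40 N, if the wrist force passes 120 N, or if a joint passes its speed limit or range.

## Robot

A 7-joint arm with a two-finger parallel gripper is mounted at the origin on a cart in front of the work surface, level with it; the furniture and walls round the work are solid. World frame = base frame: x ahead of the robot, y to its left, z up, the work surface at z = 0. Lengths are in m, angles in rad, forces in N, time in s.
With the tool pointing down it reaches from about 0.4 to 0.85 m from the base axis. Payload 4.5 kg.
Tool frame: the origin (TCP) lies midway between the tips of the shut fingers; the grasp point (between the pads) lies 19 mm behind it; y points along the fingers, z is the direction in which the jaws open and shut, and the axes are right-handed (so a half turn about y gives the same grasp; the last joint's range is limited). The gripper opens to 88 mm and grips with 3 to 60 N. Pads are 18 mm wide; open, the fingers measure 123 mm over their backs; the gripper's body (75 mm by 187 mm) begins 45 mm behind the grasp point.
Start: joints at [-1.144, 0.689, -0.195, 1.565, 0.157, 0.902, -0.215], TCP at [0.239, 0.577, 0.239] pointing down, gripper open.
Joint ranges: [-3.01, 3.01], [-0.46, 2.08], [-1.47, 1.51], [0.13, 2.56], [-1, 4.14], [0.04, 2.09], [-2.66, 2.66]. Speed limits (rad/s): [2.57, 2.57, 3.14, 3.14, 3.14, 3.14, 3.14].

## Interface

Orientations are given as a unit quaternion [x, y, z, w].
In Python, from plant import r, snapshot, get_calibration, job, boxes_of gives the robot as it stands. The module is installed in compiled form; this text tells all that it offers.
- The arm moves only by the shell command python3 -m handwheel 'ROWS' [OPENING] [FORCE]. ROWS is JSON, a list that holds one entry, the list of rows, each a list of 6 numbers: the shift along the tool's x, y, z as a fraction of full scale, then the turn, a rotation vector about the tool's x, y, z as a fraction of full scale. In form: [[[x, y, z, wx, wy, wz], ...]]. A call has 1 to 12 rows; each row is the pose to reach, as a shift and turn from the pose commanded when the call began, along the tool's axes at that moment, turning the shorter way round; what a row does not reach only later rows make up. Full scale, the value 1, is 100 cm for a shift and 180 degrees for a turn. A row lasts 1/12 s, in which the tool goes at most 41.7 mm and 7.16 degrees, less where a joint would pass 70% of its speed; a pose out of reach is approached as far as the arm can. A call with a number of a shift or a turn outside -1 to 1 is refused whole. A call with a gripper value outside its range is refused whole. OPENING is the opening, from -1 (shut) to 1 (fully open), set as the call begins (- or left out, the last holds). The fingers move at their own pace and stop on an object; FORCE is the grip in N (left out, the last holds). Time passes only in rows, so rows that repeat a pose let the fingers close. It gives the time, the measured TCP pose, the force and the opening at its end, in the units of the state.
- r.get_state(): the state, without advancing time (a new reading comes with each control period).
- snapshot(name): name is "scene" or "top" or "wrist"; returns the picture (400x640x3 uint8, red, green, blue); there is no depth.
- get_calibration(name): a dict with "fx", "fy", "cx", "cy" (pixels), "T" (4x4, takes a point from camera to world coordinates). Camera axes: x right, y down, z forward; pixel columns grow to the right and rows downward; lengths in m; the calibration is good to about 2 mm. A picture is of the moment at which its call begins: read the wrist's pose just before it. get_calibration takes no time and is no camera call; for the wrist camera it gives the pose at the moment of the call.
- job.finish_job(): hands the job in, once; it reports no verdict.
Trained networks look in the newest picture that a camera, given by its name, has taken for a name from the list of things; names that differ only in an ending like _2 or _b are one class to them, and where a whole thing is asked for, a point or a joint stands for the part that bears it (a point fixed in the world has none). Each returns a list of dicts, best first, with "confidence" (0 to 1); they miss things now and then, are a little off and sometimes report something else, mostly with a low value. They report only what shows in the picture. A call takes as long as a camera call. They do not tell look-alikes from the thing itself.
- boxes_of(thing, camera): "bbox" ([left, top, right, bottom] in pixels, round what is visible of it).
The state is a dict: "clock": time; "q": joint angles; "qd": joint speeds; "joint_torque": joint torques, N m; "tool_pos": TCP position; "eef_rot": TCP orientation; "contact_force": force on the tool from outside, world axes, zero at the start; "moment": the same for the moment, N m; "opening": opening from 0.0 (shut) to 1.0 (fully open).
Only numpy, scipy, OpenCV 4.12 (cv2) and the standard library are available. Lean on these libraries where they do the work, as an engineer would, in place of code of your own. Each camera call takes 0.05 s, during which the arm holds its last target. There are 200 camera calls.

## Working session

There is one attempt and no reset: what is moved stays moved. The work goes in short steps, Python scripts to look and compute and a shell command to move; the robot and the scene stay as the last step left them, time stands still between calls to the robot, and variables do not carry over. Pictures are saved under pics/ and viewed, about 12 in all and at most 16, crops included, and the job is handed in when it is done.

```bash
mkdir -p pics; ls; cat > h.py <<'E'
import numpy as np, cv2
from plant import r, snapshot, get_calibration, job, boxes_of
from scipy.spatial.transform import Rotation as R
def save(n,f): 
    im=snapshot(n); cv2.imwrite('pics/'+f,cv2.cvtColor(im,cv2.COLOR_RGB2BGR)); return im
def ray(n,u,v,z,K=None):
    K=K or get_calibration(n); T=np.array(K['T']); d=T[:3,:3]@[(u-K['cx'])/K['fx'],(v-K['cy'])/K['fy'],1]
    o=T[:3,3]; return o+d*(z-o[2])/d[2]
def proj(n,p,K=None):
    K=K or get_calibration(n); T=np.array(K['T']); c=T[:3,:3].T@(np.array(p)-T[:3,3]); return np.array([c[0]/c[2]*K['fx']+K['cx'],c[1]/c[2]*K['fy']+K['cy']])
def st():
    s=r.get_state(); Q=R.from_quat(s['eef_rot']).as_matrix(); return s,np.array(s['tool_pos']),Q
E
python3 - <<'E'
from h import *
s,p,Q=st(); print(s['clock'],p,s['opening'],s['contact_force']); print(Q.round(3))
save('top','top1.png'); 
for t in ['stone_a','stone_b','stone_c','stone_d','drip_tray','beaker','thermometer','switch_nub','cradle','jigger','matchbox','bottle_opener','cork']:
    for b in boxes_of(t,'top')[:4]:
        bb=b['bbox']; print(t,round(b['confidence'],2),[round(x) for x in bb], ray('top',(bb[0]+bb[2])/2,(bb[1]+bb[3])/2,0.02).round(3)[:2])
save('scene','scene1.png')
for n in ['top','scene','wrist']: print(n,{k:np.round(v,3).tolist() for k,v in get_calibration(n).items()})
E
```

```text
pics
0.0 [0.23906273 0.57678007 0.23791014] 0.9988304662873743 [-0.73729567  0.66988663  0.13606243]
[[ 0.924 -0.001  0.383]
 [-0.383 -0.002  0.924]
 [ 0.    -1.    -0.002]]
stone_a 0.92 [163, 192, 182, 216] [0.552 0.358]
stone_a 0.87 [193, 228, 214, 257] [0.419 0.249]
stone_a 0.75 [203, 194, 222, 216] [0.547 0.221]
stone_a 0.58 [162, 226, 185, 255] [0.428 0.351]
stone_b 0.92 [163, 192, 182, 216] [0.552 0.358]
stone_b 0.87 [193, 228, 214, 257] [0.419 0.249]
stone_b 0.75 [203, 194, 222, 216] [0.547 0.221]
stone_b 0.58 [162, 226, 185, 255] [0.428 0.351]
stone_c 0.92 [163, 192, 182, 216] [0.552 0.358]
stone_c 0.87 [193, 228, 214, 257] [0.419 0.249]
stone_c 0.75 [203, 194, 222, 216] [0.547 0.221]
stone_c 0.58 [162, 226, 185, 255] [0.428 0.351]
stone_d 0.92 [163, 192, 182, 216] [0.552 0.358]
stone_d 0.87 [193, 228, 214, 257] [0.419 0.249]
stone_d 0.75 [203, 194, 222, 216] [0.547 0.221]
stone_d 0.58 [162, 226, 185, 255] [0.428 0.351]
drip_tray 0.95 [231, 200, 311, 244] [0.487 0.02 ]
beaker 0.62 [333, 203, 354, 216] [ 0.526 -0.225]
thermometer 0.88 [459, 185, 474, 218] [ 0.55  -0.645]
therm
[... 253 characters left out ...]
x 0.64 [230, 170, 239, 188] [0.635 0.147]
bottle_opener 0.69 [287, 167, 310, 190] [ 0.634 -0.073]
cork 0.29 [229, 168, 244, 188] [0.64 0.14]
top {'fx': 413.83, 'fy': 413.83, 'cx': 316.56, 'cy': 195.603, 'T': [[-0.01, -0.99, 0.14, 0.376], [-1.0, 0.012, 0.009, -0.147], [-0.01, -0.14, -0.99, 1.421], [0.0, 0.0, 0.0, 1.0]]}
scene {'fx': 380.452, 'fy': 380.452, 'cx': 319.697, 'cy': 196.735, 'T': [[0.609, -0.512, 0.606, -0.214], [-0.793, -0.401, 0.459, -0.744], [0.008, -0.76, -0.65, 0.902], [0.0, 0.0, 0.0, 1.0]]}
wrist {'fx': 301.533, 'fy': 301.533, 'cx': 316.105, 'cy': 203.371, 'T': [[0.382, 0.892, 0.241, 0.177], [0.924, -0.369, -0.099, 0.602], [0.001, 0.261, -0.965, 0.386], [0.0, 0.0, 0.0, 1.0]]}
```

```bash
python3 - <<'E'
import cv2
a=cv2.imread('pics/top1.png')[130:280,140:500]; b=cv2.imread('pics/scene1.png')
cv2.imwrite('pics/v1.png',cv2.resize(a,(792,330),interpolation=cv2.INTER_CUBIC))
E
```

```text
(no output)
```

View pics/v1.png

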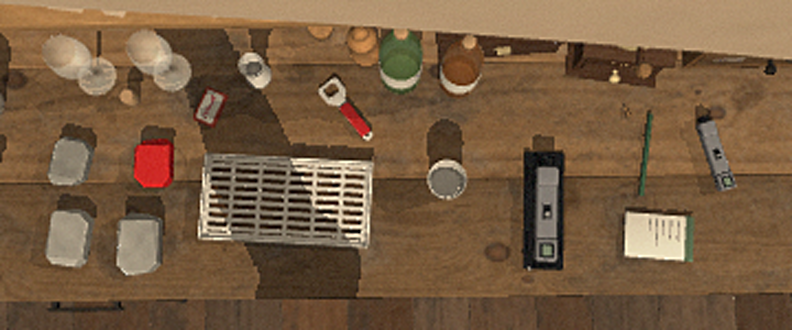

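View pics/scene1.png

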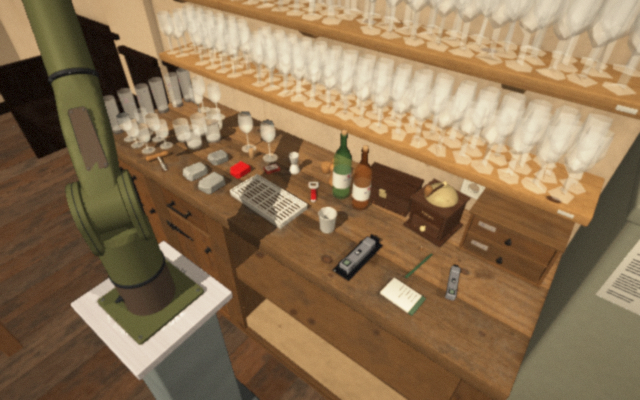

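The top view shows three grey stones at left, with the red decoy beside them. The tray is in the middle, the beaker to its right, and the thermometer in its cradle further right, with a smaller look-alike at the far right. Next I look at the stones from the wrist.

```bash
python3 -m handwheel '[[[0.245,0,-0.147,0,-0.125,0],[0.245,0,-0.147,0,-0.125,0],[0.245,0,-0.147,0,-0.125,0],[0.245,0,-0.147,0,-0.125,0],[0.245,0,-0.147,0,-0.125,0],[0.245,0,-0.147,0,-0.125,0],[0.245,0,-0.147,0,-0.125,0],[0.245,0,-0.147,0,-0.125,0],[0.245,0,-0.147,0,-0.125,0],[0.245,0,-0.147,0,-0.125,0],[0.245,0,-0.147,0,-0.125,0],[0.245,0,-0.147,0,-0.125,0]]]' 1 20
python3 - <<'E'
from h import *
s,p,Q=st(); print(p,Q.round(3)); K=get_calibration('wrist')
save('wrist','w1.png')
for b in boxes_of('stone_a','wrist'): print(b, )
print(np.round(K['T'],3))
E
```

```text
clock: 1.75
tool_pos: [0.4081, 0.3496, 0.2389]
eef_rot: [-0.707, -0.001, 0.001, 0.708]
contact_force: [0.0, -1.0, 0.2]
opening: 1.003
[0.40805376 0.34964755 0.23886048] [[ 1.    -0.    -0.003]
 [ 0.003  0.001  1.   ]
 [-0.    -1.     0.001]]
{'bbox': [304.4, 165.6, 351.3, 238.4], 'confidence': 0.98}
{'bbox': [205.6, 157.7, 264.3, 231.5], 'confidence': 0.96}
{'bbox': [305.7, 256.6, 347.3, 286.3], 'confidence': 0.92}
{'bbox': [227.6, 255.7, 254.7, 284.2], 'confidence': 0.56}
[[-0.004  0.965  0.26   0.341]
 [ 1.     0.003  0.003  0.349]
 [ 0.002  0.26  -0.965  0.386]
 [ 0.     0.     0.     1.   ]]
```

View pics/w1.png

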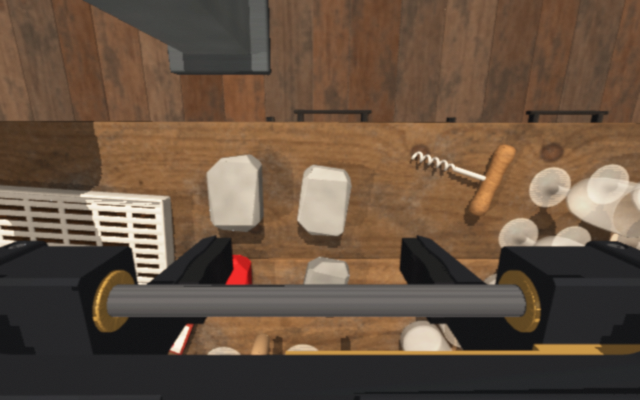

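Two grey stones are in full view at about (235,193) and (326,202). The third is hidden behind the jaws at (326,270). I shift forward so that all three can be seen.

```bash
python3 -m handwheel '[[[0.14,0,-0.05,0,0,0],[0.14,0,-0.05,0,0,0],[0.14,0,-0.05,0,0,0],[0.14,0,-0.05,0,0,0],[0.14,0,-0.05,0,0,0],[0.14,0,-0.05,0,0,0]]]'
cat > fit.py <<'E'
from h import *
from scipy.optimize import minimize
ST={'a':(.092,.062,.034,7,195,+1),'b':(.086,.060,.031,6,20,-1),'c':(.080,.058,.036,8,170,1),'d':(.074,.056,.030,6.5,-15,-1)}
def poly(k,x,y,yaw,z0=0,ch=.004):
    L,W,H,a,d,e=ST[k]; P=[]
    f=np.tan(np.radians(a))*np.array([np.cos(np.radians(d)),np.sin(np.radians(d))])
    for sx in(-1,1):
        for sy in(-1,1):
            b=np.array([sx*L/2,sy*W/2]); P.append([*b,0])
            cx=.011 if sx==e else ch
            t=b-[sx*cx,sy*ch]; P.append([*t,H-f@t])
            P.append([*b,max(H-f@b-1.0*(cx),.005)])
    P=np.array(P); c,s=np.cos(yaw),np.sin(yaw)
    return np.c_[x+c*P[:,0]-s*P[:,1],y+s*P[:,0]+c*P[:,1],P[:,2]+z0]
def iou(k,v,mask,K,S=4,z0=0):
    p=np.array([proj('',q,K) for q in poly(k,*v,z0=z0)]); h=cv2.convexHull(p.astype(np.float32))
    m=np.zeros(mask.shape,np.uint8); cv2.fillConvexPoly(m,np.round(h*16).astype(np.int32),1,shift=4)
    return (m&mask).sum()/max((m|mask).sum(),1)
def fit(mask,K,xy,keys='abcd',z0=0,yaws=(0,np.pi)):
    out=[]
    for k in keys:
        for y0 in yaws:
            best=None
            for dy in(-.2,0,.2):
                o=minimize(lambda v:-iou(k,v,mask,K,z0=z0),[*xy,y0+dy],method='Nelder-Mead',options=dict(initial_simplex=np.array([[*xy,y0+dy],[xy[0]+.01,xy[1],y0+dy],[xy[0],xy[1]+.01,y0+dy],[*xy,y0+dy+.1]]),maxiter=120))
                if best is None or o.fun<best.fun: best=o
            out.append((round(-best.fun,3),k,best.x.round(4).tolist()))
    return sorted(out,reverse=True)
E
python3 - <<'E'
from fit import *
s,p,Q=st(); print(p); K=get_calibration('wrist')
im=save('wrist','w2.png'); np.save('K2.npy',K,allow_pickle=True)
hsv=cv2.cvtColor(im,cv2.COLOR_RGB2HSV)
vis=im.copy()
for b in boxes_of('stone_a','wrist'):
    bb=np.array(b['bbox']); c=ray('wrist',(bb[0]+bb[2])/2,(bb[1]+bb[3])/2,.017,K)
    l,t,rr,bo=bb.astype(int); roi=hsv[t:bo,l:rr]; print(b,c.round(3),np.median(roi.reshape(-1,3),0))
E
python3 -c "
import cv2
a=cv2.imread('pics/w2.png')[40:300,140:440];cv2.imwrite('pics/v2.png',cv2.resize(a,None,fx=2.3,fy=2.3,interpolation=cv2.INTER_CUBIC))"
```

```text
clock: 2.35
tool_pos: [0.5499, 0.2974, 0.2381]
eef_rot: [0.707, -0.001, 0.001, -0.707]
contact_force: [-0.4, -0.5, -0.1]
opening: 1.003
[0.54991045 0.29744498 0.2381345 ]
{'bbox': [342.8, 35.5, 402.3, 121.0], 'confidence': 0.89} [0.435 0.361 0.017] [ 17.  42. 186.]
{'bbox': [341.0, 151.8, 395.8, 214.9], 'confidence': 0.83} [0.557 0.362 0.017] [ 17.  44. 156.]
{'bbox': [235.7, 150.7, 289.6, 213.2], 'confidence': 0.75} [0.555 0.231 0.017] [  0. 209. 232.]
{'bbox': [240.2, 22.0, 304.1, 111.7], 'confidence': 0.65} [0.423 0.248 0.017] [ 17.  43. 184.]
```

View pics/v2.png

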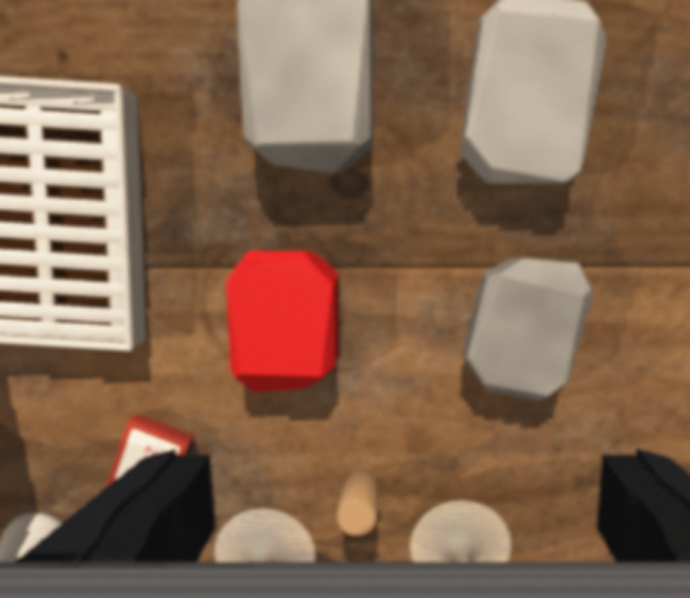

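The crop shows the stones at about (305,70), (535,90) and (528,325), and the red decoy at (283,320). The back-left stone is the longest. I fit models to identify each one.

```bash
python3 - <<'E'
from fit import *
K=np.load('K2.npy',allow_pickle=True).item()
im=cv2.cvtColor(cv2.imread('pics/w2.png'),cv2.COLOR_BGR2RGB); hsv=cv2.cvtColor(im,cv2.COLOR_RGB2HSV)
m=((hsv[...,1]<75)&(hsv[...,2]>70)).astype(np.uint8); m=cv2.morphologyEx(m,cv2.MORPH_OPEN,np.ones((3,3)))
n,lab,sta,cen=cv2.connectedComponentsWithStats(m)
for u,v,xy in [(272,67,(.42,.249)),(372,78,(.435,.36)),(368,183,(.555,.361))]:
    i=lab[v,u]; mk=(lab==i).astype(np.uint8); mk=cv2.morphologyEx(mk,cv2.MORPH_CLOSE,np.ones((5,5)))
    print(sta[i]); 
    for o in fit(mk,K,xy)[:6]: print(o)
E
```

```text
[ 243   22   59   93 4785]
(np.float64(0.9), 'b', [0.4253, 0.249, -0.0074])
(np.float64(0.898), 'a', [0.4257, 0.2489, -0.013])
(np.float64(0.897), 'b', [0.4267, 0.2479, 3.1351])
(np.float64(0.887), 'a', [0.4272, 0.2489, 3.1273])
(np.float64(0.88), 'c', [0.4248, 0.2497, 3.146])
(np.float64(0.88), 'c', [0.4248, 0.2494, 0.0077])
[ 341   36   62   84 4290]
(np.float64(0.933), 'c', [0.4364, 0.3591, -0.1444])
(np.float64(0.93), 'c', [0.4373, 0.3589, 2.9961])
(np.float64(0.917), 'b', [0.438, 0.3595, -0.1352])
(np.float64(0.911), 'b', [0.4374, 0.3592, 2.9824])
(np.float64(0.873), 'd', [0.4362, 0.3598, -0.1059])
(np.float64(0.868), 'd', [0.4357, 0.3604, 3.0199])
[ 342  152   55   62 2640]
(np.float64(0.879), 'd', [0.5547, 0.3622, 2.9421])
(np.float64(0.876), 'd', [0.5554, 0.3616, -0.1637])
(np.float64(0.761), 'c', [0.5589, 0.3604, 3.0564])
(np.float64(0.757), 'c', [0.5586, 0.3609, -0.1249])
(np.float64(0.722), 'b', [0.5602, 0.3613, -0.2193])
(np.float64(0.713), 'b', [0.5623, 0.3623, 3.1433])
```

```bash
python3 - <<'E'
import cv2,numpy as np
a=cv2.imread('pics/w1.png');b=cv2.imread('pics/w2.png')
t=[a[145:245,190:280],a[150:250,285:375],b[15:115,228:318],b[30:130,328:418],b[140:230,325:410]]
t=[cv2.resize(x,(264,290),interpolation=cv2.INTER_CUBIC) for x in t]+[np.zeros((290,264,3),np.uint8)]
t=[cv2.createCLAHE(2,(4,4)).apply(cv2.cvtColor(x,cv2.COLOR_BGR2GRAY)) for x in t]
cv2.imwrite('pics/v3.png',np.vstack([np.hstack(t[:3]),np.hstack(t[3:])]))
E
```

```text
(no output)
```

View pics/v3.png

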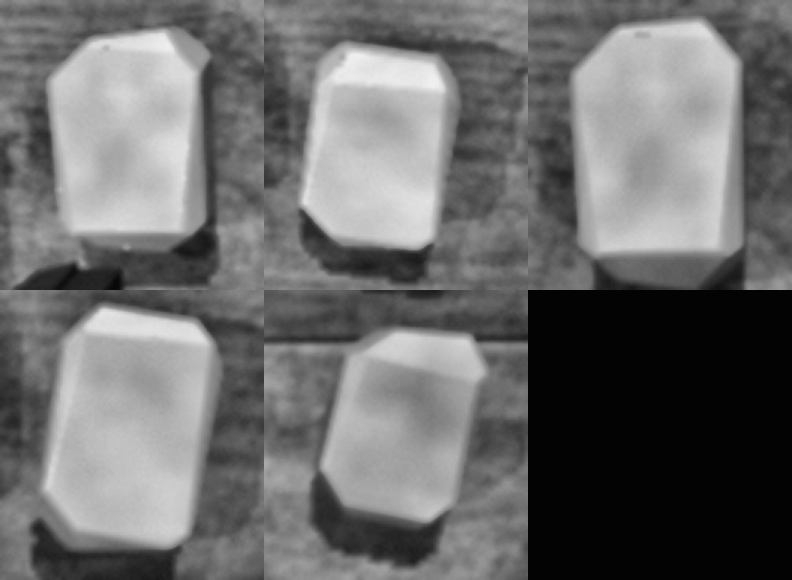

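Stone 1 has its big chip at world +x; stones 2 and 3 have theirs at -x. Each stone's top falls away from its big chip. The jaw opening when gripped will settle which stone is which. First I grip stone 1.

```bash
python3 -m handwheel '[[[-0.125,0,-0.048,0,0,0],[-0.125,0,-0.048,0,0,0],[-0.125,0,-0.048,0,0,0],[-0.125,0,-0.048,0,0,0],[-0.125,0.18,-0.048,0,0,0],[-0.125,0.18,-0.048,0,0,0],[-0.125,0.18,-0.048,0,0,0],[-0.125,0.18,-0.048,0,0,0],[-0.125,0.18,-0.048,0,0,0],[-0.125,0.21,-0.048,0,0,0],[-0.125,0.229,-0.048,0,0,0],[-0.125,0.229,-0.048,0,0,0]]]' 1 20
python3 -m handwheel '[[[0,0,0,0,0,0],[0,0,0,0,0,0],[0,0,0,0,0,0],[0,0,0,0,0,0],[0,0,0,0,0,0],[0,0,0,0,0,0],[0,0,0,0,0,0],[0,0,0,0,0,0],[0,0,0,0,0,0],[0,0,0,0,0,0]]]' -1 25
```

```text
clock: 3.45
tool_pos: [0.4213, 0.2507, 0.0071]
eef_rot: [0.708, -0.0, -0.003, -0.706]
contact_force: [-0.3, -0.3, -0.8]
opening: 1.002
clock: 4.28
tool_pos: [0.4249, 0.2501, 0.011]
eef_rot: [-0.707, -0.0, -0.001, 0.708]
contact_force: [-0.3, 0.4, 7.0]
opening: 0.697
```

```bash
python3 -m handwheel '[[[0,-0.04,0,0,0,0],[0,-0.08,0,0,0,0],[0,-0.09,-0.03,0,0,0],[0.02,-0.09,-0.06,0,0,0],[0.03,-0.09,-0.1,0,0,0],[0.04,-0.09,-0.14,0,0,0],[0.05,-0.09,-0.18,0,0,0],[0.062,-0.09,-0.22,0,0,0],[0.062,-0.09,-0.22,0,0,0],[0.062,-0.06,-0.22,0,0,0],[0.062,-0.035,-0.22,0,0,0],[0.062,-0.035,-0.22,0,0,0]]]'
python3 -m handwheel '[[[0,0.01,0,0,0,0],[0,0.016,0,0,0,0],[0,0.016,0,0,0,0],[0,0.016,0,0,0,0]]]'
```

```text
clock: 5.28
tool_pos: [0.4842, 0.0294, 0.0419]
eef_rot: [0.707, -0.002, -0.002, -0.707]
contact_force: [-0.5, 0.4, -3.5]
opening: 0.702
clock: 5.62
tool_pos: [0.4864, 0.0302, 0.0294]
eef_rot: [-0.707, -0.0, -0.0, 0.707]
contact_force: [0.2, 0.3, -3.7]
opening: 0.699
```

Weight of about 3.8 N and a width of about 62 mm make this stone A. I lower it to contact and release.

```bash
python3 -m handwheel '[[[0,0.002,0,0,0,0],[0,0.004,0,0,0,0],[0,0.004,0,0,0,0],[0,0.004,0,0,0,0]]]'
python3 -m handwheel '[[[0,0,0,0,0,0],[0,0,0,0,0,0],[0,0,0,0,0,0],[0,0,0,0,0,0],[0,0,0,0,0,0],[0,-0.04,0,0,0,0],[0,-0.08,0,0,0,0],[0,-0.12,0,0,0,0],[0,-0.16,0,0,0,0],[0,-0.2,0,0,0,0],[0,-0.2,0,0,0,0]]]' 1
python3 -m handwheel '[[[-0.15,0,0,0,0,0],[-0.15,0,0,0,0,0],[-0.15,0,0,0,0,0],[-0.15,0,0,0,0,0],[-0.15,0,0,0,0,0],[-0.15,0,0,0,0,0]]]' 
python3 - <<'E'
from h import *
s,p,Q=st(); print(p); K=get_calibration('wrist'); np.save('K3.npy',K,allow_pickle=True)
save('wrist','w3.png')
print([b for b in boxes_of('stone_a','wrist')], boxes_of('drip_tray','wrist')[:1])
E
```

```text
clock: 5.95
tool_pos: [0.487, 0.0301, 0.0275]
eef_rot: [-0.707, -0.001, -0.001, 0.707]
contact_force: [-3.0, -0.2, 22.1]
opening: 0.703
clock: 6.87
tool_pos: [0.4899, 0.0309, 0.231]
eef_rot: [-0.706, -0.004, -0.004, 0.708]
contact_force: [0.7, 0.2, 0.1]
opening: 1.001
clock: 7.37
tool_pos: [0.3352, 0.0296, 0.2247]
eef_rot: [0.707, 0.0, -0.001, -0.707]
contact_force: [-0.3, -0.3, 0.4]
opening: 1.003
[0.33521682 0.02957723 0.22472438]
[{'bbox': [552.2, 222.2, 609.6, 246.0], 'confidence': 0.94}, {'bbox': [438.6, 324.3, 465.4, 354.0], 'confidence': 0.75}, {'bbox': [289.5, 266.3, 342.6, 340.0], 'confidence': 0.73}, {'bbox': [221.1, 353.8, 229.7, 352.9], 'confidence': 0.71}] [{'bbox': [212.7, 240.1, 406.5, 348.8], 'confidence': 0.69}]
```

View pics/w3.png

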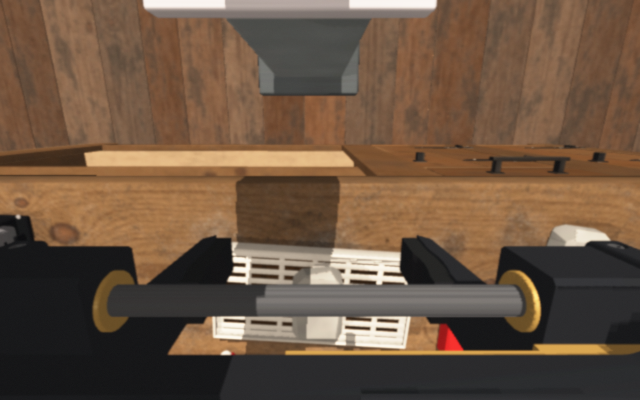

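The stone stands on the tray; the camera was too far back to show it well. Next is stone 2.

```bash
python3 -m handwheel '[[[0.102,0,0.329,0,0.044,0],[0.102,0,0.329,0,0.044,0],[0.102,0,0.329,0,0.044,0],[0.102,0,0.329,0,0.044,0],[0.102,0,0.329,0,0.044,0],[0.102,0,0.329,0,0.044,0],[0.102,0,0.329,0,0.044,0],[0.102,0,0.329,0,0.044,0],[0.102,0,0.329,0,0.044,0],[0.102,0.04,0.329,0,0.044,0],[0.102,0.08,0.329,0,0.044,0],[0.102,0.12,0.329,0,0.044,0]]]'
python3 -m handwheel '[[[0,0.04,0,0,0,0],[0,0.07,0,0,0,0],[0,0.085,0,0,0,0],[0,0.094,0,0,0,0],[0,0.094,0,0,0,0]]]'
python3 -m handwheel '[[[0,0,0,0,0,0],[0,0,0,0,0,0],[0,0,0,0,0,0],[0,0,0,0,0,0],[0,0,0,0,0,0],[0,0,0,0,0,0],[0,0,0,0,0,0],[0,0,0,0,0,0]]]' -1 25
python3 -m handwheel '[[[0,-0.04,0,0,0,0],[0,-0.08,0,0,0,0],[0,-0.11,0,0,0,0],[0,-0.11,0,0,0,0],[0,-0.11,0,0,0,0],[0,-0.11,0,0,0,0]]]'
```

```text
clock: 8.52
tool_pos: [0.4397, 0.3602, 0.1031]
eef_rot: [-0.705, 0.048, -0.05, 0.706]
contact_force: [-0.5, 0.3, -0.3]
opening: 1.003
clock: 8.93
tool_pos: [0.438, 0.3586, 0.0084]
eef_rot: [0.706, -0.05, 0.048, -0.705]
contact_force: [-0.1, 0.0, 0.1]
opening: 1.003
clock: 9.6
tool_pos: [0.4389, 0.3592, 0.0118]
eef_rot: [-0.705, 0.048, -0.049, 0.706]
contact_force: [0.6, 0.1, 6.4]
opening: 0.679
clock: 10.1
tool_pos: [0.4377, 0.3578, 0.1198]
eef_rot: [0.706, -0.049, 0.049, -0.705]
contact_force: [-0.4, -0.5, -3.3]
opening: 0.681
```

Width 59.9 mm and weight 3.3 N make this stone B. I compute the tilted placing pose: stone yaw 30°, tilted 7° to match A's slope.

```bash
cat > place.py <<'E'
from h import *
def rows(target_under,fall_vec_deg,dyaw,off=.010):
    """fall_vec: (deg,dir) of supporting surface; dyaw deg stone turn; off: TCP above underside"""
    s,p,Q=st(); a,f=fall_vec_deg; f=np.radians(f)
    Q0=Q
    ax=np.array([-np.sin(f),np.cos(f),0]); T=R.from_rotvec(ax*np.radians(a))
    Rf=T*R.from_euler('z',dyaw,degrees=True)*R.from_matrix(Q0)
    n=T.apply([0,0,1]); tgt=np.array(target_under)+n*off
    d=Q0.T@(tgt-p); rv=(R.from_matrix(Q0).inv()*Rf).as_rotvec(degrees=True)/180
    print('p',p.round(4),'tgt',tgt.round(4)); print('shift',d.round(4),'turn',rv.round(4)); print('up',(Q0.T@[0,0,.01]).round(4))
E
python3 -c "
from place import *
rows([.487,.030,.053],(7,195),38)"
```

```text
p [0.4377 0.3578 0.1198] tgt [0.4858 0.0297 0.0629]
shift [ 0.093   0.0574 -0.3182] turn [ 0.0025 -0.2108 -0.0399]
up [-0.   -0.01 -0.  ]
```

```bash
python3 -m handwheel '[[[0.093,-0.02,-0.318,0.0025,-0.211,-0.04],[0.093,-0.02,-0.318,0.0025,-0.211,-0.04],[0.093,-0.02,-0.318,0.0025,-0.211,-0.04],[0.093,-0.02,-0.318,0.0025,-0.211,-0.04],[0.093,-0.02,-0.318,0.0025,-0.211,-0.04],[0.093,-0.02,-0.318,0.0025,-0.211,-0.04],[0.093,-0.02,-0.318,0.0025,-0.211,-0.04],[0.093,-0.02,-0.318,0.0025,-0.211,-0.04],[0.093,-0.02,-0.318,0.0025,-0.211,-0.04],[0.093,-0.02,-0.318,0.0025,-0.211,-0.04],[0.093,0.02,-0.318,0.0025,-0.211,-0.04],[0.093,0.045,-0.318,0.0025,-0.211,-0.04]]]'
python3 -m handwheel '[[[0,0,0,0,0,0],[0,0,0,0,0,0],[0,0,0,0,0,0]]]'
python3 -c "
from h import *
s,p,Q=st(); print(p,(Q.T@[0,0,-.01]).round(4)); print(Q.round(3)); K=get_calibration('scene'); 
save('scene','s2.png'); print(proj('scene',[.487,.03,.06],K))
import cv2
a=cv2.imread('pics/s2.png'); u,v=proj('scene',[.487,.03,.06],K).astype(int); cv2.imwrite('pics/v4.png',cv2.resize(a[v-60:v+60,u-80:u+80],(800,600),interpolation=cv2.INTER_CUBIC))"
```

```text
clock: 11.1
tool_pos: [0.488, 0.0323, 0.0847]
eef_rot: [-0.681, -0.228, 0.138, 0.682]
contact_force: [1.7, -0.9, -4.3]
opening: 0.677
clock: 11.35
tool_pos: [0.4896, 0.0317, 0.0874]
eef_rot: [0.683, 0.23, -0.137, -0.68]
contact_force: [0.8, -0.4, -3.6]
opening: 0.676
[0.48963024 0.03172729 0.08740248] [-0.0013  0.0099  0.0004]
[[ 0.857  0.128 -0.5  ]
 [ 0.5    0.029  0.865]
 [ 0.125 -0.991 -0.039]]
[264.33329522 188.24033769]
```

View pics/v4.png

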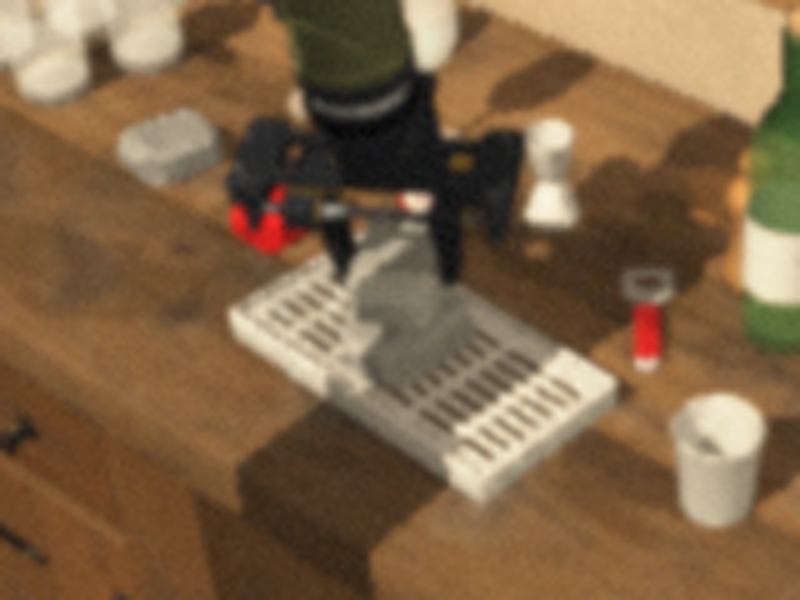

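The scene view shows B held above A, tilted as intended. I lower it.

```bash
python3 -m handwheel '[[[-0.004,0.01,0.001,0,0,0],[-0.007,0.018,0.001,0,0,0],[-0.0075,0.021,0.001,0,0,0],[-0.0075,0.021,0.001,0,0,0],[-0.0075,0.021,0.001,0,0,0]]]'
python3 -m handwheel '[[[0,0.0015,0,0,0,0],[0,0.003,0,0,0,0],[0,0.003,0,0,0,0],[0,0.003,0,0,0,0]]]'
```

```text
clock: 11.82
tool_pos: [0.4858, 0.0281, 0.0661]
eef_rot: [0.683, 0.229, -0.136, -0.68]
contact_force: [-0.7, 0.0, -2.6]
opening: 0.679
clock: 12.15
tool_pos: [0.4868, 0.0279, 0.0639]
eef_rot: [0.684, 0.23, -0.135, -0.679]
contact_force: [-1.0, -1.2, 6.9]
opening: 0.677
```

```bash
python3 -m handwheel '[[[0,0,0,0,0,0],[0,0,0,0,0,0],[0,0,0,0,0,0],[0,0,0,0,0,0],[0,-0.03,0,0,0,0],[0,-0.07,0,0,0,0],[0,-0.11,0,0,0,0],[0,-0.15,0,0,0,0],[0,-0.15,0,0,0,0]]]' 1
python3 -c "
from h import *
s,p,Q=st(); print(p)
Rf=R.from_euler('z',-9.4,degrees=True)*R.from_matrix([[1,0,0],[0,0,1],[0,-1,0]])
print('shift',Q.T@(np.array([.555,.362,.2])-p),'turn',(R.from_matrix(Q).inv()*Rf).as_rotvec(degrees=True)/180)
save('top','t2.png'); K=get_calibration('top')
a=cv2.imread('pics/t2.png'); u,v=proj('top',[.487,.03,.08],K).astype(int); print(u,v)
b=cv2.imread('pics/s2.png'); save('scene','s3.png'); b=cv2.imread('pics/s3.png')[140:230,210:320]
a=cv2.resize(a[v-40:v+40,u-40:u+40],(400,400),interpolation=cv2.INTER_CUBIC); b=cv2.resize(b,(400,400),interpolation=cv2.INTER_CUBIC); cv2.imwrite('pics/v5.png',np.hstack([a,b]))"
```

```text
clock: 12.9
tool_pos: [0.4691, 0.0234, 0.189]
eef_rot: [0.683, 0.228, -0.138, -0.68]
contact_force: [2.2, -0.0, -0.3]
opening: 0.999
[0.46907715 0.02335963 0.18902162]
shift [0.24405914 0.00933747 0.250057  ] turn [-0.00196122  0.2188817   0.04105137]
265 220
```

View pics/v5.png

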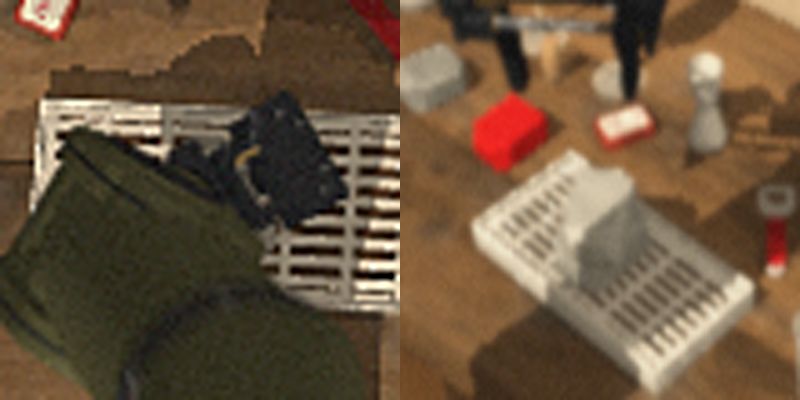

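B rests steadily on A. Next is stone 3, which should be D.

```bash
python3 -m handwheel '[[[0.244,0.009,0.25,-0.002,0.219,0.041],[0.244,0.009,0.25,-0.002,0.219,0.041],[0.244,0.009,0.25,-0.002,0.219,0.041],[0.244,0.009,0.25,-0.002,0.219,0.041],[0.244,0.009,0.25,-0.002,0.219,0.041],[0.244,0.009,0.25,-0.002,0.219,0.041],[0.244,0.009,0.25,-0.002,0.219,0.041],[0.244,0.009,0.25,-0.002,0.219,0.041],[0.244,0.009,0.25,-0.002,0.219,0.041],[0.244,0.009,0.25,-0.002,0.219,0.041],[0.244,0.009,0.25,-0.002,0.219,0.041],[0.244,0.009,0.25,-0.002,0.219,0.041]]]'
python3 -c "
from h import *
s,p,Q=st(); print(p); K=get_calibration('top'); save('top','t3.png')
for o in boxes_of('stone_d','top')[:5]:
  bb=o['bbox']; print(round(o['confidence'],2),ray('top',(bb[0]+bb[2])/2,(bb[1]+bb[3])/2,.017).round(3))
for c in [(184,164),(219,163)]: print(ray('top',*c,0).round(3))
print(Q.T@(np.array([.555,.362,.009])-p))"
```

```text
clock: 14.0
tool_pos: [0.5568, 0.3597, 0.1998]
eef_rot: [0.706, -0.057, 0.061, -0.704]
contact_force: [-0.1, -1.1, -0.4]
opening: 0.999
[0.55675457 0.35973508 0.19977934]
0.65 [0.485 0.033 0.017]
0.61 [0.55  0.232 0.017]
0.55 [0.556 0.361 0.017]
0.45 [0.489 0.027 0.017]
[0.696 0.33  0.   ]
[0.698 0.207 0.   ]
[-0.00313427  0.19076014  0.00238908]
```

```bash
python3 -m handwheel '[[[0,0.04,0.002,0,0,0],[0,0.08,0.002,0,0,0],[0,0.12,0.002,0,0,0],[0,0.15,0.002,0,0,0],[0,0.175,0.002,0,0,0],[0,0.191,0.002,0,0,0],[0,0.191,0.002,0,0,0]]]'
python3 -m handwheel '[[[0,0,0,0,0,0],[0,0,0,0,0,0],[0,0,0,0,0,0],[0,0,0,0,0,0],[0,0,0,0,0,0],[0,0,0,0,0,0],[0,0,0,0,0,0],[0,0,0,0,0,0]]]' -1 25
python3 -m handwheel '[[[0,-0.04,0,0,0,0],[0,-0.08,0,0,0,0],[0,-0.12,0,0,0,0],[0,-0.15,0,0,0,0],[0,-0.15,0,0,0,0],[0,-0.15,0,0,0,0]]]'
python3 - <<'E'
from place import *
f=lambda a,d:np.tan(np.radians(a))*np.array([np.cos(np.radians(d)),np.sin(np.radians(d))])
t=f(7,195)+f(6,50); a=np.degrees(np.arctan(np.hypot(*t))); d=np.degrees(np.arctan2(t[1],t[0])); print(a,d)
n=np.array([*np.sin(np.radians(7))*np.array([np.cos(np.radians(195)),np.sin(np.radians(195))]),np.cos(np.radians(7))])
top=np.array([.487,.029,.053])+n*.031; print(top, t+f(6.5,-30))
rows(top,(a,d),-6)
E
```

```text
clock: 14.68
tool_pos: [0.5566, 0.3609, 0.0064]
eef_rot: [0.706, -0.058, 0.059, -0.703]
contact_force: [-0.6, -0.3, 0.6]
opening: 0.996
clock: 15.35
tool_pos: [0.559, 0.3631, 0.0111]
eef_rot: [0.705, -0.056, 0.061, -0.705]
contact_force: [-0.6, -4.0, 6.4]
opening: 0.641
clock: 15.85
tool_pos: [0.5579, 0.3648, 0.1615]
eef_rot: [-0.703, 0.056, -0.061, 0.706]
contact_force: [-0.8, -1.3, -4.3]
opening: 0.631
4.036759418644424 136.32370237049724
[0.48335078 0.02802219 0.08376893] [ 0.04763005 -0.00823227]
p [0.5579 0.3648 0.1615] tgt [0.4828 0.0285 0.0937]
shift [-0.0192  0.0662 -0.3443] turn [-0.0119  0.0332 -0.0193]
up [ 0.0001 -0.01    0.    ]
```

Width 55.9 mm confirms stone D. I carry it over the stack.

```bash
python3 -m handwheel '[[[-0.018,0.02,-0.344,-0.012,0.033,-0.019],[-0.018,0.02,-0.344,-0.012,0.033,-0.019],[-0.018,0.02,-0.344,-0.012,0.033,-0.019],[-0.018,0.02,-0.344,-0.012,0.033,-0.019],[-0.018,0.02,-0.344,-0.012,0.033,-0.019],[-0.018,0.02,-0.344,-0.012,0.033,-0.019],[-0.018,0.02,-0.344,-0.012,0.033,-0.019],[-0.018,0.02,-0.344,-0.012,0.033,-0.019],[-0.018,0.02,-0.344,-0.012,0.033,-0.019],[-0.018,0.02,-0.344,-0.012,0.033,-0.019],[-0.018,0.045,-0.344,-0.012,0.033,-0.019],[-0.018,0.055,-0.344,-0.012,0.033,-0.019]]]'
python3 -m handwheel '[[[0,0,0,0,0,0],[0,0,0,0,0,0],[0,0,0,0,0,0]]]'
python3 -c "
from h import *
s,p,Q=st();d=np.array([.485,.0285,.0935])-p; print(d,Q.T@d); print(Q.round(3))"
```

```text
clock: 16.85
tool_pos: [0.4825, 0.0286, 0.1021]
eef_rot: [0.714, -0.074, 0.116, -0.686]
contact_force: [0.1, 1.0, -3.1]
opening: 0.633
clock: 17.1
tool_pos: [0.4833, 0.0286, 0.1042]
eef_rot: [0.715, -0.073, 0.116, -0.686]
contact_force: [-0.7, 0.3, -2.6]
opening: 0.635
[ 0.00173729 -0.00012698 -0.01067281] [0.00100002 0.01074603 0.00068266]
[[ 0.963  0.055  0.266]
 [-0.263 -0.049  0.964]
 [ 0.066 -0.997 -0.032]]
```

```bash
python3 -m handwheel '[[[0.001,0.005,0,0,0,0],[0.001,0.0085,0,0,0,0],[0.001,0.0085,0,0,0,0],[0.001,0.0085,0,0,0,0]]]'
python3 -m handwheel '[[[0,0.0015,0,0,0,0],[0,0.003,0,0,0,0],[0,0.003,0,0,0,0],[0,0.003,0,0,0,0]]]'
```

```text
clock: 17.43
tool_pos: [0.4847, 0.0269, 0.0959]
eef_rot: [0.715, -0.073, 0.117, -0.686]
contact_force: [0.5, 0.5, -2.4]
opening: 0.632
clock: 17.77
tool_pos: [0.4851, 0.0269, 0.0941]
eef_rot: [0.715, -0.072, 0.117, -0.686]
contact_force: [-2.7, 1.0, 10.3]
opening: 0.636
```

```bash
python3 -m handwheel '[[[0,0,0,0,0,0],[0,0,0,0,0,0],[0,0,0,0,0,0],[0,0,0,0,0,0],[0,-0.03,0,0,0,0],[0,-0.07,0,0,0,0],[0,-0.11,0,0,0,0],[0,-0.14,0,0,0,0],[0,-0.14,0,0,0,0]]]' 1
python3 -c "
from h import *
s,p,Q=st(); print(p)
Rf=R.from_matrix([[1,0,0],[0,0,1],[0,-1,0]])
print('shift',Q.T@(np.array([.545,-.365,.2])-p),'turn',(R.from_matrix(Q).inv()*Rf).as_rotvec(degrees=True)/180)
"
```

```text
clock: 18.52
tool_pos: [0.4797, 0.035, 0.2376]
eef_rot: [0.713, -0.07, 0.12, -0.687]
contact_force: [0.3, -0.1, -0.2]
opening: 1.0
[0.47974959 0.03500521 0.23760188]
shift [ 0.16564947  0.06050947 -0.36684403] turn [ 0.01206875 -0.08569875  0.02266088]
```

```bash
python3 -m handwheel '[[[0.166,0.06,-0.367,0.012,-0.086,0.023],[0.166,0.06,-0.367,0.012,-0.086,0.023],[0.166,0.06,-0.367,0.012,-0.086,0.023],[0.166,0.06,-0.367,0.012,-0.086,0.023],[0.166,0.06,-0.367,0.012,-0.086,0.023],[0.166,0.06,-0.367,0.012,-0.086,0.023],[0.166,0.06,-0.367,0.012,-0.086,0.023],[0.166,0.06,-0.367,0.012,-0.086,0.023],[0.166,0.06,-0.367,0.012,-0.086,0.023],[0.166,0.06,-0.367,0.012,-0.086,0.023],[0.166,0.06,-0.367,0.012,-0.086,0.023],[0.166,0.06,-0.367,0.012,-0.086,0.023]]]' -1
python3 -c "
from h import *
s,p,Q=st(); print(p,Q.round(3)); K=get_calibration('wrist'); np.save('K4.npy',K,allow_pickle=True); save('wrist','w4.png')
for t in ['thermometer','switch_nub','cradle']:
  for o in boxes_of(t,'wrist')[:2]:
    bb=o['bbox']; print(t,o,ray('wrist',(bb[0]+bb[2])/2,(bb[1]+bb[3])/2,.03,K).round(4))
a=cv2.imread('pics/w4.png'); cv2.imwrite('pics/v6.png',cv2.resize(a[20:270,180:480],(720,600),interpolation=cv2.INTER_CUBIC))
save('top','t4.png'); c=cv2.imread('pics/t4.png')
cv2.imwrite('pics/c4.png',c)"
```

```text
clock: 19.52
tool_pos: [0.5405, -0.3707, 0.1935]
eef_rot: [0.708, -0.007, -0.003, -0.706]
contact_force: [-0.4, 1.0, -0.5]
opening: 0.115
[ 0.54053021 -0.37072939  0.19354982] [[ 1.    -0.013  0.006]
 [-0.006 -0.003  1.   ]
 [-0.013 -1.    -0.003]]
thermometer {'bbox': [295.0, 34.9, 334.4, 200.1], 'confidence': 0.84} [ 0.4672 -0.3727  0.03  ]
thermometer {'bbox': [34.4, 148.8, 110.3, 255.3], 'confidence': 0.6} [ 0.5527 -0.632   0.03  ]
cradle {'bbox': [281.5, 27.3, 346.3, 209.1], 'confidence': 0.75} [ 0.4679 -0.3735  0.03  ]
cradle {'bbox': [306.5, 110.6, 319.3, 119.4], 'confidence': 0.54} [ 0.4648 -0.3744  0.03  ]
```

View pics/v6.png

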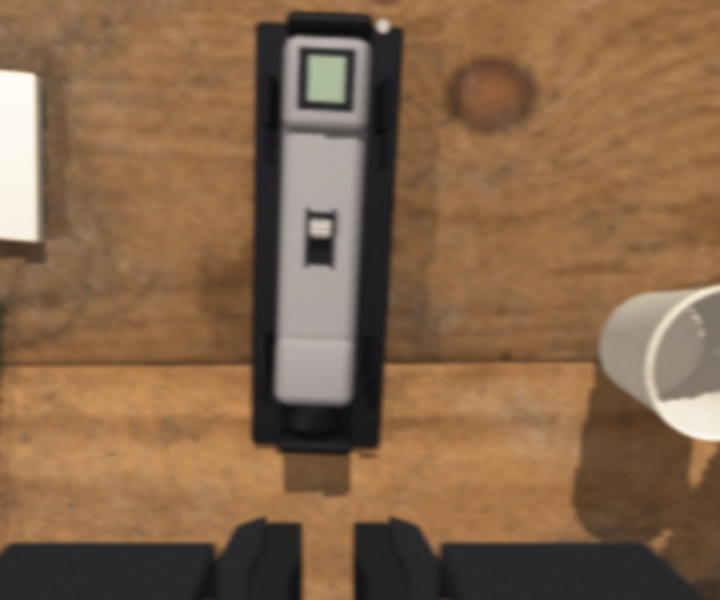

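The thermometer lies with its display (tail) towards the robot and its lens barrel towards +x. The nub sits at the tail end of its slot, at crop (320,228), so the switch is off. Next I compute positions.

```bash
python3 -c "
from h import *
K=np.load('K4.npy',allow_pickle=True).item()
g=lambda u,v,z:ray('',180+u/2.4,20+v/2.4,z,K).round(4)
nub=g(320,228,.0355); tail=g(327,38,.036); nose=g(314,402,.034); slot=g(320,238,.031); d0=g(328,120,.036); d1=g(315,345,.034)
print(nub,slot,tail,nose,d0,d1)
y=np.arctan2((d1-d0)[1],(d1-d0)[0]); print('yaw',np.degrees(y))
o=nub+.004*np.array([np.cos(y),np.sin(y),0]); print('origin',o)
s,p,Q=st(); f=o-.024*np.array([np.cos(y),np.sin(y),0]); f[2]=.05; print(f,Q.T@(f-p)); 
Rf=R.from_euler('z',y)*R.from_matrix([[1,0,0],[0,0,1],[0,-1,0]]); print('turn',(R.from_matrix(Q).inv()*Rf).as_rotvec(degrees=True)/180)
"
```

```text
[ 0.465  -0.3739  0.0355] [ 0.4688 -0.374   0.031 ] [ 0.3954 -0.3707  0.036 ] [ 0.5373 -0.3771  0.034 ] [ 0.4244 -0.3705  0.036 ] [ 0.5126 -0.3764  0.034 ]
yaw -3.82700939186575
origin [ 0.46899108 -0.37416698  0.0355    ]
[ 0.4450446  -0.37256511  0.05      ] [-0.09609955  0.14704473 -0.00764955]
turn [ 0.00059878  0.02265219 -0.0034055 ]
```

```bash
python3 -m handwheel '[[[-0.04,0,-0.003,0.0006,0.016,-0.0034],[-0.08,0,-0.006,0.0006,0.016,-0.0034],[-0.096,0,-0.0076,0.0006,0.016,-0.0034],[-0.096,0.04,-0.0076,0.0006,0.016,-0.0034],[-0.096,0.08,-0.0076,0.0006,0.016,-0.0034],[-0.096,0.12,-0.0076,0.0006,0.016,-0.0034],[-0.096,0.14,-0.0076,0.0006,0.016,-0.0034],[-0.096,0.15,-0.0076,0.0006,0.016,-0.0034],[-0.096,0.15,-0.0076,0.0006,0.016,-0.0034],[-0.096,0.15,-0.0076,0.0006,0.016,-0.0034]]]' -1
python3 -m handwheel '[[[0,0.005,0,0,0,0],[0,0.01,0,0,0,0],[0,0.013,0,0,0,0],[0,0.013,0,0,0,0],[0,0.013,0,0,0,0]]]'
```

```text
clock: 20.6
tool_pos: [0.4457, -0.3741, 0.0477]
eef_rot: [0.707, -0.017, 0.017, -0.707]
contact_force: [0.5, -0.0, 0.5]
opening: 0.003
clock: 21.02
tool_pos: [0.4447, -0.3748, 0.034]
eef_rot: [0.707, -0.017, 0.018, -0.707]
contact_force: [-0.7, -0.9, -0.3]
opening: 0.004
```

```bash
python3 -m handwheel '[[[0,0.001,0.001,0,0,0],[0,0.0015,0.0015,0,0,0],[0,0.0015,0.0015,0,0,0],[0,0.0015,0.0015,0,0,0]]]'
python3 -m handwheel '[[[0.003,0,0,0,0,0],[0.006,0,0,0,0,0],[0.009,0,0,0,0,0],[0.012,0,0,0,0,0],[0.014,0,0,0,0,0],[0.016,0,0,0,0,0],[0.017,0,0,0,0,0],[0.017,0,0,0,0,0],[0.017,0,0,0,0,0]]]'
```

```text
clock: 21.35
tool_pos: [0.4448, -0.3731, 0.0323]
eef_rot: [0.707, -0.017, 0.017, -0.707]
contact_force: [-0.5, -0.2, 0.4]
opening: 0.006
clock: 22.1
tool_pos: [0.462, -0.374, 0.0323]
eef_rot: [0.707, -0.017, 0.018, -0.707]
contact_force: [0.4, -0.4, -0.2]
opening: -0.001
```

```bash
python3 -m handwheel '[[[-0.006,0,0,0,0,0],[-0.006,-0.03,0,0,0,0],[-0.006,-0.07,0,0,0,0],[0.02,-0.1,0,0,0,0],[0.05,-0.12,0,0,0,0],[0.078,-0.12,0,0,0,0],[0.078,-0.12,0,0,0,0],[0.078,-0.12,0,0,0,0]]]'
python3 -c "
from h import *
s,p,Q=st(); print(p); K=get_calibration('wrist'); np.save('K5.npy',K,allow_pickle=True); save('wrist','w5.png')
u,v=proj('',[.469,-.374,.0355],K); print(u,v); u=int(u);v=int(v)
save('scene','s4.png')
a=cv2.imread('pics/w5.png')[max(v-110,0):v+110,u-75:u+75]; b=cv2.imread('pics/s4.png')[120:240,210:310]
K=get_calibration('scene');print(a.shape)
cv2.imwrite('pics/v7.png',np.hstack([cv2.resize(a,(400,int(400/150*a.shape[0])))[:540],cv2.resize(b,(400,540))[:int(400/150*a.shape[0])]]))"
```

```text
clock: 22.77
tool_pos: [0.5405, -0.377, 0.1523]
eef_rot: [0.707, -0.017, 0.017, -0.707]
contact_force: [0.4, 0.9, -0.6]
opening: 0.003
[ 0.54045045 -0.37703836  0.15234106]
316.27383513918835 116.08435872589477
(220, 150, 3)
```

View pics/v7.png

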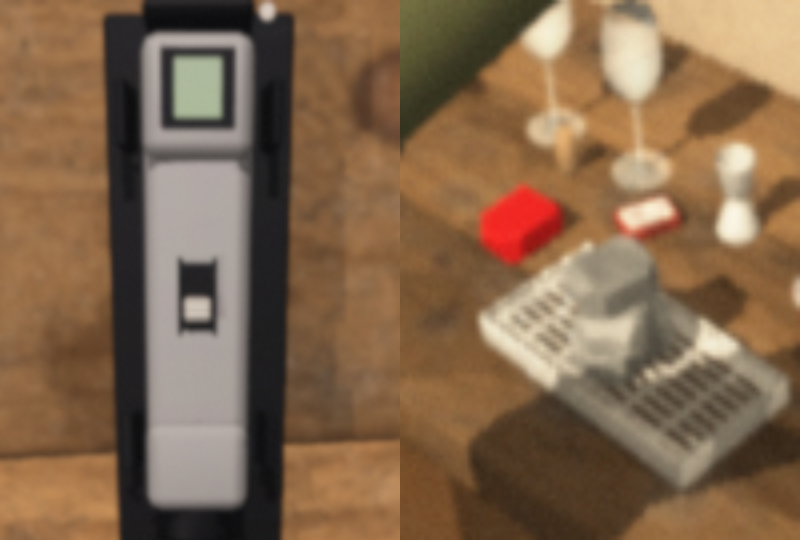

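The switch nub is now at the nose end, so it is on. The three-stone stack stands in the scene view. I pick the thermometer.

```bash
python3 -m handwheel '[[[-0.04,0,0,0,0,0],[-0.0715,0.02,0,0,0,0],[-0.0715,0.05,0,0,0,0],[-0.0715,0.08,0,0,0,0],[-0.0715,0.11,0,0,0,0],[-0.0715,0.13,0,0,0,0],[-0.0715,0.1385,0,0,0,0],[-0.0715,0.1385,0,0,0,0],[-0.0715,0.1385,0,0,0,0]]]' 1
python3 -m handwheel '[[[0,0,0,0,0,0],[0,0,0,0,0,0],[0,0,0,0,0,0],[0,0,0,0,0,0],[0,0,0,0,0,0],[0,0,0,0,0,0],[0,0,0,0,0,0],[0,0,0,0,0,0],[0,0,0,0,0,0],[0,0,0,0,0,0],[0,0,0,0,0,0],[0,0,0,0,0,0]]]' -1 25
python3 -m handwheel '[[[0,-0.02,0,0,0,0],[0,-0.05,0,0,0,0],[0,-0.09,0,0,0,0],[0,-0.13,0,0,0,0],[0,-0.15,0,0,0,0],[0,-0.15,0,0,0,0],[0,-0.15,0,0,0,0]]]'
```

```text
clock: 23.62
tool_pos: [0.4675, -0.3745, 0.014]
eef_rot: [0.707, -0.018, 0.017, -0.707]
contact_force: [0.3, 0.6, 0.1]
opening: 0.663
clock: 24.62
tool_pos: [0.4686, -0.3747, 0.0146]
eef_rot: [0.707, -0.017, 0.018, -0.706]
contact_force: [-2.0, 0.6, 6.1]
opening: 0.384
clock: 25.2
tool_pos: [0.4682, -0.3746, 0.1644]
eef_rot: [0.708, -0.017, 0.018, -0.706]
contact_force: [-0.9, -0.3, -2.9]
opening: 0.384
```

Gripped at 33.8 mm width. I check joint 7, then turn the thermometer to yaw 75° and bring it near the stack.

```bash
python3 -c "
from h import *
s,p,Q=st(); print(np.round(s['q'],2))"
python3 -m handwheel '[[[-0.042,0,0.225,0,-0.433,0],[-0.042,0,0.225,0,-0.433,0],[-0.042,0,0.225,0,-0.433,0],[-0.042,0,0.225,0,-0.433,0],[-0.042,0,0.225,0,-0.433,0],[-0.042,0,0.225,0,-0.433,0],[-0.042,0,0.225,0,-0.433,0],[-0.042,0,0.225,0,-0.433,0],[-0.042,0,0.225,0,-0.433,0],[-0.042,0,0.225,0,-0.433,0],[-0.042,0,0.225,0,-0.433,0],[-0.042,0,0.225,0,-0.433,0]]]'
python3 -c "
from h import *
s,p,Q=st(); print(np.round(s['q'],2),p,Q.round(3))
save('top','t5.png')
for t in ['stone_d','thermometer','beaker']:
  for o in boxes_of(t,'top')[:4]:
    bb=o['bbox']; print(t,round(o['confidence'],2),np.round(bb),ray('top',(bb[0]+bb[2])/2,(bb[1]+bb[3])/2,.1).round(3))
d=np.array([.437,-.148,.0925])-p; print(Q.T@d)
a=cv2.imread('pics/t5.png')[170:270,220:400]; save('scene','s5.png'); b=cv2.imread('pics/s5.png')[130:250,200:400]
cv2.imwrite('pics/v8.png',np.vstack([cv2.resize(a,(540,300)),cv2.resize(b,(540,300))]))"
```

```text
[ 0.94  0.81 -0.62  1.7   0.61  0.83  1.56]
clock: 26.2
tool_pos: [0.4358, -0.1473, 0.1617]
eef_rot: [-0.559, -0.431, 0.433, 0.561]
contact_force: [1.4, -0.1, -2.1]
opening: 0.386
[ 0.77  0.76 -0.91  2.1   0.92  0.75  2.14] [ 0.43580717 -0.14731483  0.16168426] [[ 0.254 -0.004 -0.967]
 [ 0.967  0.001  0.254]
 [ 0.    -1.     0.004]]
stone_d 0.79 [255. 209. 278. 233.] [0.484 0.025 0.1  ]
stone_d 0.68 [254. 207. 280. 239.] [0.477 0.023 0.1  ]
stone_d 0.61 [202. 192. 218. 214.] [0.543 0.208 0.1  ]
stone_d 0.45 [274. 209. 278. 214.] [ 0.512 -0.003  0.1  ]
thermometer 0.63 [456. 182. 472. 220.] [ 0.541 -0.608  0.1  ]
beaker 0.54 [337. 208. 352. 220.] [ 0.504 -0.225  0.1  ]
[-0.00037265  0.06917816 -0.00161203]
```

View pics/v8.png

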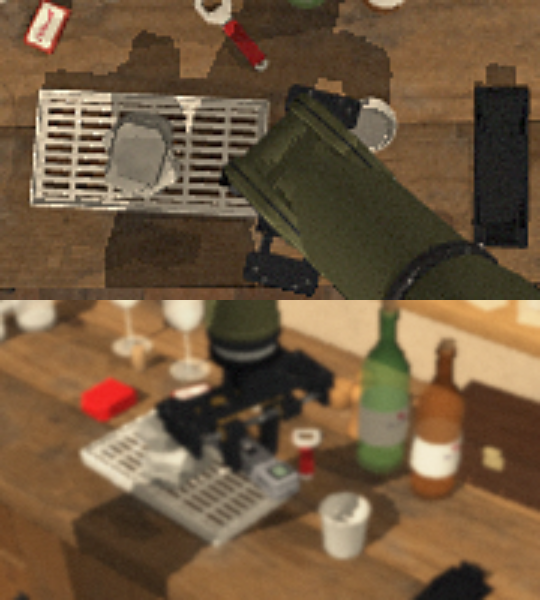

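The top view shows the stack at (140,155), with the top stone near (0.484, 0.025), which matches the plan. The beaker is clear. I lower and hold.

```bash
python3 -m handwheel '[[[0,0.03,0,0,0,0],[0,0.055,0,0,0,0],[0,0.069,-0.001,0,0,0],[0,0.069,-0.001,0,0,0],[0,0.069,-0.001,0,0,0],[0,0.069,-0.001,0,0,0],[0,0.069,-0.001,0,0,0],[0,0.069,-0.001,0,0,0],[0,0.069,-0.001,0,0,0],[0,0.069,-0.001,0,0,0],[0,0.069,-0.001,0,0,0],[0,0.069,-0.001,0,0,0]]]'
python3 -m handwheel '[[[0,0,0,0,0,0],[0,0,0,0,0,0],[0,0,0,0,0,0],[0,0,0,0,0,0],[0,0,0,0,0,0],[0,0,0,0,0,0],[0,0,0,0,0,0],[0,0,0,0,0,0],[0,0,0,0,0,0],[0,0,0,0,0,0],[0,0,0,0,0,0],[0,0,0,0,0,0]]]'
python3 -c "
from h import *
s,p,Q=st(); print(p,np.abs(s['qd']).max())
lens=p+Q[:,0]*.082+[0,0,.0065]; print('lens',lens,'mid in lens',Q.T@(np.array([.484,.027,.099])-lens))
save('scene','s6.png'); b=cv2.imread('pics/s6.png')[130:250,200:360]
cv2.imwrite('pics/v9.png',cv2.resize(b,(800,600),interpolation=cv2.INTER_CUBIC))"
```

```text
clock: 27.45
tool_pos: [0.4383, -0.1478, 0.0948]
eef_rot: [0.561, 0.431, -0.431, -0.56]
contact_force: [0.4, -0.2, -1.9]
opening: 0.382
clock: 28.45
tool_pos: [0.4383, -0.1478, 0.0946]
eef_rot: [0.561, 0.431, -0.431, -0.56]
contact_force: [0.3, 0.2, -1.8]
opening: 0.383
[ 0.43829298 -0.14777507  0.09461405] 0.0024513879436914863
lens [ 0.45936585 -0.06852906  0.1010482 ] mid in lens [0.09865298 0.00196883 0.00074325]
```

View pics/v9.png

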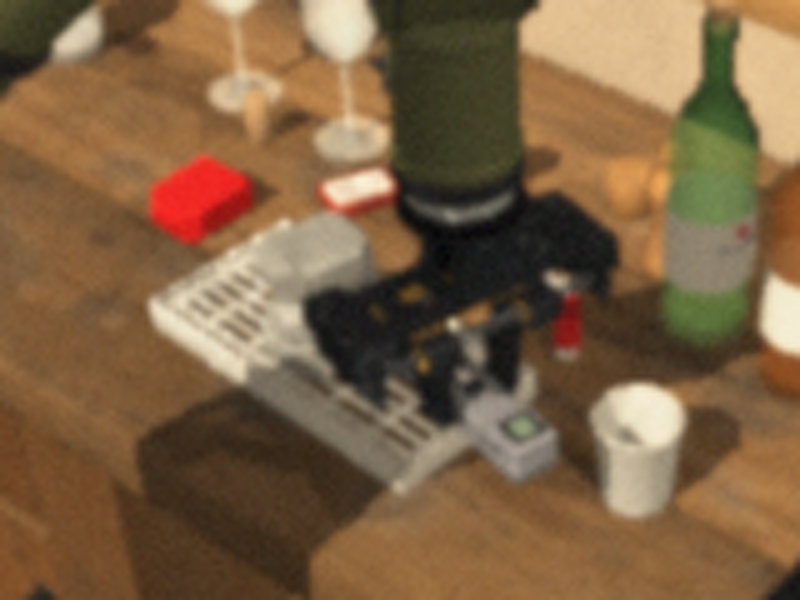

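```bash
python3 -m handwheel '[[[0,0,0,0,0,0],[0,0,0,0,0,0],[0,0,0,0,0,0],[0,0,0,0,0,0],[0,0,0,0,0,0],[0,0,0,0,0,0],[0,0,0,0,0,0],[0,0,0,0,0,0],[0,0,0,0,0,0],[0,0,0,0,0,0],[0,0,0,0,0,0],[0,0,0,0,0,0]]]'
```

```text
clock: 29.5
tool_pos: [0.4383, -0.1477, 0.0946]
eef_rot: [0.561, 0.431, -0.431, -0.56]
contact_force: [0.4, -0.3, -1.3]
opening: 0.383
```

The thermometer was held still for over 2 s, with the lens 99 mm from the top stone's middle and 2 mm off axis. Now I return it.

```bash
python3 -m handwheel '[[[0,-0.03,0,0,0,0],[0,-0.06,0,0,0,0],[0,-0.07,0,0,0,0],[0,-0.07,0,0,0,0]]]'
python3 -c "
from h import *
s,p,Q=st(); print(p)
d=np.array([.469,-.3745,.08])-p; Rf=R.from_euler('z',-2.75,degrees=True)*R.from_matrix([[1,0,0],[0,0,1],[0,-1,0]])
print(Q.T@d,(R.from_matrix(Q).inv()*Rf).as_rotvec(degrees=True)/180)"
```

```text
clock: 29.83
tool_pos: [0.4398, -0.1477, 0.1668]
eef_rot: [0.562, 0.432, -0.43, -0.559]
contact_force: [0.5, 0.1, -1.2]
opening: 0.382
[ 0.4398352  -0.14766069  0.16677923]
[-0.211667    0.08730877 -0.08609038] [0.00143372 0.43248239 0.00094777]
```

```bash
python3 -m handwheel '[[[-0.212,0,-0.086,0.001,0.4325,0.001],[-0.212,0,-0.086,0.001,0.4325,0.001],[-0.212,0,-0.086,0.001,0.4325,0.001],[-0.212,0,-0.086,0.001,0.4325,0.001],[-0.212,0,-0.086,0.001,0.4325,0.001],[-0.212,0,-0.086,0.001,0.4325,0.001],[-0.212,0,-0.086,0.001,0.4325,0.001],[-0.212,0,-0.086,0.001,0.4325,0.001],[-0.212,0,-0.086,0.001,0.4325,0.001],[-0.212,0,-0.086,0.001,0.4325,0.001],[-0.212,0,-0.086,0.001,0.4325,0.001],[-0.212,0,-0.086,0.001,0.4325,0.001]]]'
python3 -m handwheel '[[[0,0.04,0,0,0,0],[0,0.08,0,0,0,0],[0,0.1,0,0,0,0],[0,0.1,0,0,0,0],[0,0.1,0,0,0,0]]]'
python3 -c "
from h import *
s,p,Q=st(); print(p)
d=np.array([.469,-.3745,.0145])-p; Rf=R.from_euler('z',-2.75,degrees=True)*R.from_matrix([[1,0,0],[0,0,1],[0,-1,0]])
print(Q.T@d,(R.from_matrix(Q).inv()*Rf).as_rotvec(degrees=True)/180)
save('scene','s7.png')
print([o for o in boxes_of('beaker','scene')][:2])
b=cv2.imread('pics/s7.png')[180:300,300:460]
cv2.imwrite('pics/v10.png',cv2.resize(b,(720,540),interpolation=cv2.INTER_CUBIC))"
```

```text
clock: 30.83
tool_pos: [0.4662, -0.3744, 0.1635]
eef_rot: [0.707, -0.02, 0.015, -0.707]
contact_force: [0.1, 0.2, -1.9]
opening: 0.384
clock: 31.25
tool_pos: [0.4658, -0.374, 0.0635]
eef_rot: [-0.706, 0.018, -0.014, 0.707]
contact_force: [1.0, 0.4, -1.2]
opening: 0.38
[ 0.46575411 -0.37397959  0.06352676]
[ 0.00359376  0.04900334 -0.00043225] [-0.00038122  0.00087793 -0.00212839]
[{'bbox': [321.3, 208.5, 337.0, 232.7], 'confidence': 0.71}, {'bbox': [232.6, 181.0, 303.4, 224.6], 'confidence': 0.35}]
```

View pics/v10.png

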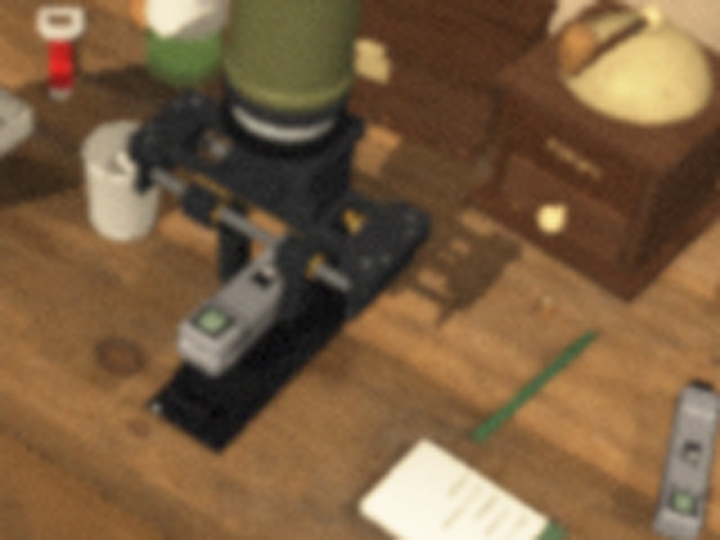

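The thermometer is in line with the cradle. I lower and release it.

```bash
python3 -m handwheel '[[[0.0035,0,-0.0005,0,0.001,-0.002],[0.0035,0.01,-0.0005,0,0.001,-0.002],[0.0035,0.02,-0.0005,0,0.001,-0.002],[0.0035,0.03,-0.0005,0,0.001,-0.002],[0.0035,0.04,-0.0005,0,0.001,-0.002],[0.0035,0.047,-0.0005,0,0.001,-0.002],[0.0035,0.049,-0.0005,0,0.001,-0.002],[0.0035,0.049,-0.0005,0,0.001,-0.002],[0.0035,0.049,-0.0005,0,0.001,-0.002]]]'
```

```text
clock: 32.1
tool_pos: [0.4698, -0.3753, 0.0155]
eef_rot: [0.707, -0.017, 0.019, -0.707]
contact_force: [0.4, 0.5, -1.8]
opening: 0.385
```

```bash
python3 -m handwheel '[[[0,0.001,0,0,0,0],[0,0.002,0,0,0,0],[0,0.002,0,0,0,0]]]'
python3 -m handwheel '[[[0,0,0,0,0,0],[0,0,0,0,0,0],[0,0,0,0,0,0],[0,0,0,0,0,0],[0,-0.03,0,0,0,0],[0,-0.07,0,0,0,0],[0,-0.11,0,0,0,0],[0.04,-0.138,0,0,0,0],[0.0715,-0.138,0,0,0,0],[0.0715,-0.138,0,0,0,0],[0.0715,-0.138,0,0,0,0]]]' 1
python3 -c "
from h import *
s,p,Q=st(); print(p); K=get_calibration('wrist'); np.save('K6.npy',K,allow_pickle=True); save('wrist','w6.png')
for t in ['thermometer','cradle','beaker']:
  for o in boxes_of(t,'wrist')[:2]:
    bb=o['bbox']; print(t,o,ray('',(bb[0]+bb[2])/2,(bb[1]+bb[3])/2,.03,K).round(4))
a=cv2.imread('pics/w6.png'); cv2.imwrite('pics/v11.png',cv2.resize(a[0:250,180:480],(720,600),interpolation=cv2.INTER_CUBIC))"
```

```text
clock: 32.35
tool_pos: [0.4701, -0.3754, 0.0146]
eef_rot: [0.707, -0.017, 0.019, -0.707]
contact_force: [-1.7, 0.4, 3.9]
opening: 0.382
clock: 33.27
tool_pos: [0.5432, -0.378, 0.1525]
eef_rot: [0.707, -0.016, 0.019, -0.707]
contact_force: [-0.8, -0.1, -0.5]
opening: 0.999
[ 0.54319436 -0.3780076   0.15248676]
thermometer {'bbox': [1.7, 157.7, 90.7, 245.8], 'confidence': 0.8} [ 0.536  -0.6279  0.03  ]
thermometer {'bbox': [310.5, 113.6, 323.2, 125.8], 'confidence': 0.68} [ 0.4752 -0.3745  0.03  ]
cradle {'bbox': [277.8, 0.0, 352.6, 214.3], 'confidence': 0.85} [ 0.4648 -0.3754  0.03  ]
beaker {'bbox': [452.8, 131.2, 559.5, 203.1], 'confidence': 0.8} [ 0.5243 -0.2069  0.03  ]
```

View pics/v11.png

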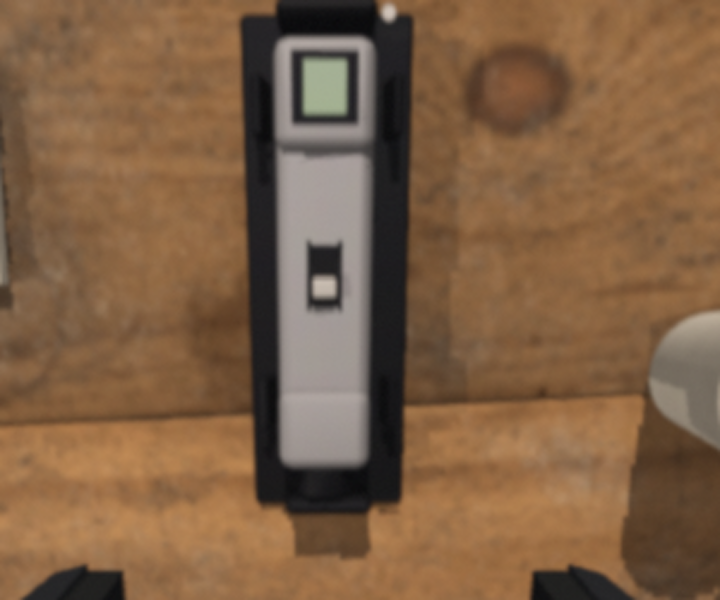

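The thermometer is seated in the cradle with its nose at +x, and the nub is still on. Next I push it off from the nose side.

```bash
python3 -c "
from h import *
K=np.load('K6.npy',allow_pickle=True).item()
g=lambda u,v,z:ray('',180+u/2.4,v/2.4,z,K).round(4)
nub=g(323,287,.0355); print(nub,g(324,275,.031),g(325,38,.036),g(323,466,.034))
s,p,Q=st(); f=nub+[.0195,-.001,0.012]; print(f,Q.T@(f-p))"
```

```text
[ 0.475  -0.3764  0.0355] [ 0.4709 -0.3759  0.031 ] [ 0.3978 -0.3719  0.036 ] [ 0.5399 -0.3796  0.034 ]
[ 0.4945 -0.3774  0.0475] [-0.04434487  0.10340203 -0.00045979]
```

```bash
python3 -m handwheel '[[[-0.044,0.02,-0.0005,0,0,0],[-0.044,0.05,-0.0005,0,0,0],[-0.044,0.08,-0.0005,0,0,0],[-0.044,0.1,-0.0005,0,0,0],[-0.044,0.103,-0.0005,0,0,0],[-0.044,0.103,-0.0005,0,0,0],[-0.044,0.103,-0.0005,0,0,0],[-0.044,0.103,-0.0005,0,0,0],[-0.044,0.103,-0.0005,0,0,0],[-0.044,0.103,-0.0005,0,0,0]]]' -1
python3 -m handwheel '[[[0,0.005,0,0,0,0],[0,0.01,0,0,0,0],[0,0.015,0,0,0,0],[0,0.015,0,0,0,0],[0,0.015,0,0,0,0]]]'
```

```text
clock: 34.3
tool_pos: [0.4979, -0.3776, 0.0501]
eef_rot: [0.707, -0.017, 0.019, -0.706]
contact_force: [-0.6, -0.5, -0.4]
opening: 0.264
clock: 34.72
tool_pos: [0.4968, -0.377, 0.0332]
eef_rot: [-0.707, 0.018, -0.018, 0.707]
contact_force: [-0.2, 0.9, 0.2]
opening: 0.005
```

```bash
python3 -m handwheel '[[[0,0.001,0,0,0,0],[-0.003,0.001,0,0,0,0],[-0.006,0.001,0,0,0,0],[-0.009,0.001,0,0,0,0],[-0.012,0.001,0,0,0,0],[-0.015,0.001,0,0,0,0],[-0.017,0.001,0,0,0,0],[-0.0185,0.001,0,0,0,0],[-0.0185,0.001,0,0,0,0],[-0.0185,0.001,0,0,0,0]]]'
python3 -m handwheel '[[[0.006,0,0,0,0,0],[0.006,-0.03,0,0,0,0],[0.006,-0.07,0,0,0,0],[0.03,-0.1,0,0,0,0],[0.064,-0.12,0,0,0,0],[0.064,-0.12,0,0,0,0],[0.064,-0.12,0,0,0,0]]]'
python3 -c "
from h import *
s,p,Q=st(); print(p); K=get_calibration('wrist'); np.save('K7.npy',K,allow_pickle=True); im=save('wrist','w7.png')
for t in ['thermometer','switch_nub','beaker']:
  for o in boxes_of(t,'wrist')[:2]:
    bb=o['bbox']; print(t,np.round(bb),round(o['confidence'],2),ray('',(bb[0]+bb[2])/2,(bb[1]+bb[3])/2,.03,K).round(4))
a=cv2.imread('pics/w7.png'); a=a[0:225,180:480]
cv2.imwrite('pics/v12.png',cv2.resize(a,(720,540),interpolation=cv2.INTER_CUBIC))"
```

```text
clock: 35.55
tool_pos: [0.4785, -0.3764, 0.0328]
eef_rot: [0.707, -0.017, 0.019, -0.707]
contact_force: [-0.1, 1.2, 0.4]
opening: 0.006
clock: 36.13
tool_pos: [0.5455, -0.3788, 0.1546]
eef_rot: [0.707, -0.015, 0.02, -0.707]
contact_force: [-0.6, -0.1, -0.2]
opening: 0.005
[ 0.54549506 -0.37878625  0.15460102]
thermometer [  5. 155.  99. 271.] 0.86 [ 0.5504 -0.6288  0.03  ]
thermometer [294.   2. 339. 201.] 0.67 [ 0.4627 -0.3748  0.03  ]
switch_nub [ 43. 212.  48. 220.] 0.6 [ 0.5528 -0.6356  0.03  ]
beaker [451. 124. 559. 201.] 0.8 [ 0.5231 -0.2078  0.03  ]
```

View pics/v12.png

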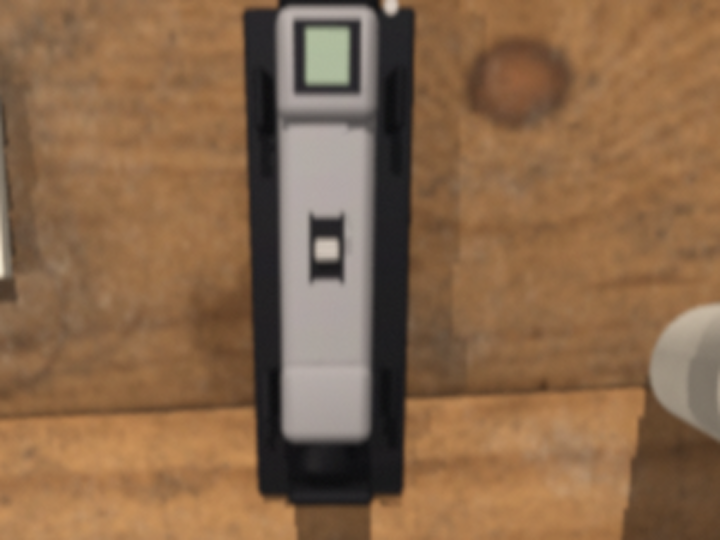

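The thermometer slid back about 5 mm to the tail stop and the nub is only halfway. I push further.

```bash
python3 -c "
from h import *
K=np.load('K7.npy',allow_pickle=True).item()
g=lambda u,v,z:ray('',180+u/2.4,v/2.4,z,K).round(4)
nub=g(326,249,.0355); print(nub,g(326,248,.031),g(327,5,.036),g(326,440,.034))
s,p,Q=st(); f=nub+[.0205,-.001,0.0-.0035]; print(f,Q.T@(f-p))"
```

```text
[ 0.4648 -0.3756  0.0355] [ 0.4642 -0.3756  0.031 ] [ 0.3905 -0.3716  0.036 ] [ 0.533  -0.3789  0.034 ]
[ 0.4853 -0.3766  0.032 ] [-0.05494892  0.11951357  0.00015785]
```

```bash
python3 -m handwheel '[[[-0.03,0.02,0,0,0,0],[-0.053,0.05,0,0,0,0],[-0.053,0.08,0,0,0,0],[-0.053,0.1,0,0,0,0],[-0.053,0.115,0,0,0,0],[-0.053,0.121,0,0,0,0],[-0.053,0.121,0,0,0,0]]]' -1
python3 -m handwheel '[[[-0.003,0,0,0,0,0],[-0.006,0,0,0,0,0],[-0.009,0,0,0,0,0],[-0.011,0,0,0,0,0],[-0.013,0,0,0,0,0],[-0.0145,0,0,0,0,0],[-0.0145,0,0,0,0,0],[-0.0145,0,0,0,0,0]]]'
```

```text
clock: 36.92
tool_pos: [0.4876, -0.3765, 0.0316]
eef_rot: [-0.707, 0.019, -0.017, 0.707]
contact_force: [0.4, 0.4, -0.1]
opening: 0.005
clock: 37.58
tool_pos: [0.4749, -0.3762, 0.0318]
eef_rot: [0.707, -0.017, 0.019, -0.707]
contact_force: [0.5, -0.2, 0.2]
opening: 0.004
```

```bash
python3 -m handwheel '[[[-0.001,0,0,0,0,0],[-0.0025,0,0,0,0,0],[-0.0035,0,0,0,0,0],[-0.0035,0,0,0,0,0],[-0.0035,0,0,0,0,0]]]'
python3 -m handwheel '[[[0.006,0,0,0,0,0],[0.006,-0.03,0,0,0,0],[0.006,-0.07,0,0,0,0],[0.03,-0.1,0,0,0,0],[0.064,-0.12,0,0,0,0],[0.064,-0.12,0,0,0,0],[0.064,-0.12,0,0,0,0]]]'
python3 -c "
from h import *
s,p,Q=st(); print(p); K=get_calibration('wrist'); np.save('K8.npy',K,allow_pickle=True); im=save('wrist','w8.png')
o=boxes_of('beaker','wrist'); print(o[:1])
a=cv2.imread('pics/w8.png'); a=a[0:225,180:480]
cv2.imwrite('pics/v13.png',cv2.resize(a,(720,540),interpolation=cv2.INTER_CUBIC))"
```

```text
clock: 38.0
tool_pos: [0.4735, -0.3757, 0.0322]
eef_rot: [0.707, -0.016, 0.02, -0.707]
contact_force: [4.8, 0.2, -1.3]
opening: 0.004
clock: 38.58
tool_pos: [0.5367, -0.3788, 0.1531]
eef_rot: [0.707, -0.017, 0.019, -0.706]
contact_force: [-1.6, 0.9, -2.1]
opening: 0.006
[ 0.53668101 -0.37883544  0.15308224]
[{'bbox': [451.2, 134.1, 560.3, 213.8], 'confidence': 0.87}]
```

View pics/v13.png

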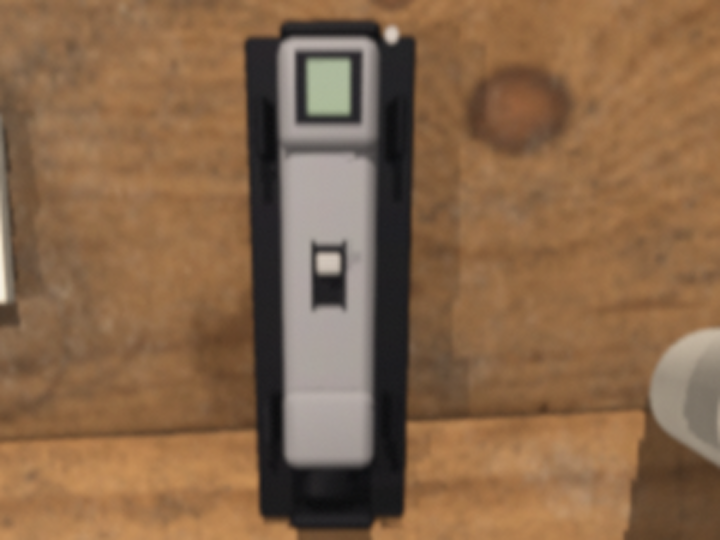

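The nub is now at the tail end of its slot, so the switch is off, and the thermometer is against the tail stop (about -4 mm). Next I look at the beaker.

```bash
python3 -m handwheel '[[[0.04,-0.04,0.04,0,-0.015,0],[0.055,-0.05,0.08,0,-0.015,0],[0.055,-0.05,0.12,0,-0.015,0],[0.055,-0.05,0.157,0,-0.015,0],[0.055,-0.05,0.157,0,-0.015,0],[0.055,-0.05,0.157,0,-0.015,0],[0.055,-0.05,0.157,0,-0.015,0]]]' 1
python3 -c "
from h import *
s,p,Q=st(); print(p,Q.round(3)); K=get_calibration('wrist'); im=save('wrist','w9.png')
for o in boxes_of('beaker','wrist')[:2]:
  bb=o['bbox']; print(bb,round(o['confidence'],2),ray('',(bb[0]+bb[2])/2,(bb[1]+bb[3])/2,.06,K).round(4))
l,t,rr,bo=bb=[int(x) for x in boxes_of('beaker','wrist')[0]['bbox']]
for c in [(.52,-.223)]:
  q=[proj('',[c[0]+.0295*np.cos(a),c[1]+.0295*np.sin(a),.069],K) for a in np.linspace(0,6.28,24)]
  q+= [proj('',[c[0]+.0235*np.cos(a),c[1]+.0235*np.sin(a),0],K) for a in np.linspace(0,6.28,24)]
  print(np.min(q,0),np.max(q,0))
save('top','t9.png')
for o in boxes_of('beaker','top')[:2]:
  b=o['bbox']; print(b,ray('top',(b[0]+b[2])/2,(b[1]+b[3])/2,.035).round(4))
a=cv2.imread('pics/w9.png')[t-40:bo+40,l-40:rr+40]; cv2.imwrite('pics/v14.png',cv2.resize(a,None,fx=3,fy=3))"
```

```text
clock: 39.27
tool_pos: [0.5963, -0.225, 0.2007]
eef_rot: [0.708, -0.001, -0.0, -0.707]
contact_force: [0.4, -0.5, 0.0]
opening: 0.511
[ 0.59631382 -0.22498634  0.200723  ] [[ 1.    -0.002  0.002]
 [-0.002 -0.001  1.   ]
 [-0.002 -1.    -0.001]]
[285.5, 73.5, 355.1, 143.5] 0.58 [ 0.5173 -0.2216  0.06  ]
[285.59510429  75.75402559] [352.20500229 145.10417749]
[333.2, 207.3, 350.5, 217.7] [ 0.5146 -0.2195  0.035 ]
```

The viewer's picture limit is reached, so I go on by numbers. The beaker's box fits the model at (0.518, -0.222) to within 2 px.

```bash
python3 -m handwheel '[[[-0.04,0,0.002,0,0,0],[-0.078,0,0.003,0,0,0],[-0.078,0.02,0.003,0,0,0],[-0.078,0.06,0.003,0,0,0],[-0.078,0.1,0.003,0,0,0],[-0.078,0.14,0.003,0,0,0],[-0.078,0.17,0.003,0,0,0],[-0.078,0.177,0.003,0,0,0],[-0.078,0.177,0.003,0,0,0]]]' 1
python3 -m handwheel '[[[0,0,0,0,0,0],[0,0,0,0,0,0],[0,0,0,0,0,0],[0,0,0,0,0,0],[0,0,0,0,0,0],[0,0,0,0,0,0],[0,0,0,0,0,0],[0,0,0,0,0,0],[0,0,0,0,0,0]]]' -1 12
python3 -m handwheel '[[[0,-0.03,0,0,0,0],[0,-0.07,0,0,0,0],[0,-0.11,0,0,0,0],[0,-0.15,0,0,0,0],[0,-0.16,0,0,0,0],[0,-0.16,0,0,0,0],[0,-0.16,0,0,0,0]]]'
python3 -c "
from h import *
im=save('wrist','w10.png'); print(boxes_of('beaker','wrist')[:2])
s,p,Q=st(); print(p, Q.T@(np.array([.484,.025,.15])-p))
save('top','t10.png')
for o in boxes_of('stone_d','top')[:4]:
  b=o['bbox']; print(np.round(b),ray('top',(b[0]+b[2])/2,(b[1]+b[3])/2,.1).round(4))"
```

```text
clock: 40.27
tool_pos: [0.519, -0.2223, 0.0229]
eef_rot: [-0.707, 0.002, -0.001, 0.707]
contact_force: [0.2, 0.3, 0.2]
opening: 1.003
clock: 41.02
tool_pos: [0.5214, -0.2222, 0.0261]
eef_rot: [0.708, 0.0, 0.003, -0.707]
contact_force: [-1.7, 0.1, 7.4]
opening: 0.647
clock: 41.6
tool_pos: [0.5197, -0.2222, 0.1846]
eef_rot: [0.708, -0.001, 0.002, -0.707]
contact_force: [-0.7, -0.5, -1.8]
opening: 0.65
[{'bbox': [241.2, 190.2, 392.3, 354.7], 'confidence': 0.73}]
[ 0.51869121 -0.22189843  0.18291181] [-0.03558661  0.03298646  0.246761  ]
[255. 212. 275. 234.] [0.4772 0.031  0.1   ]
[203. 190. 222. 214.] [0.5462 0.2011 0.1   ]
[252. 208. 282. 238.] [0.4765 0.0229 0.1   ]
```

```bash
python3 -m handwheel '[[[-0.034,0,0.249,0,0,0],[-0.034,0,0.249,0,0,0],[-0.034,0,0.249,0,0,0],[-0.034,0,0.249,0,0,0],[-0.034,0,0.249,0,0,0],[-0.034,0,0.249,0,0,0],[-0.034,0,0.249,0,0,0],[-0.034,0,0.249,0,0,0],[-0.034,0.02,0.249,0,0,0],[-0.034,0.035,0.249,0,0,0],[-0.034,0.035,0.249,0,0,0],[-0.034,0.035,0.249,0,0,0]]]'
python3 -m handwheel '[[[0,0.003,0,0,0,0],[0,0.005,0,0,0,0],[0,0.005,0,0,0,0],[0,0.005,0,0,0,0]]]'
```

```text
clock: 42.8
tool_pos: [0.4866, 0.0255, 0.1486]
eef_rot: [0.708, -0.002, 0.002, -0.706]
contact_force: [0.4, -0.8, -1.1]
opening: 0.65
clock: 43.13
tool_pos: [0.4875, 0.0271, 0.1449]
eef_rot: [0.707, -0.0, 0.002, -0.707]
contact_force: [-0.0, 0.1, -1.0]
opening: 0.647
```

```bash
python3 -m handwheel '[[[0,0.0015,0,0,0,0],[0,0.003,0,0,0,0],[0,0.003,0,0,0,0],[0,0.003,0,0,0,0]]]'
python3 -m handwheel '[[[0,0.001,0,0,0,0],[0,0.0015,0,0,0,0],[0,0.0015,0,0,0,0],[0,0.0015,0,0,0,0]]]'
python3 -m handwheel '[[[0,0.001,0,0,0,0],[0,0.0015,0,0,0,0],[0,0.0015,0,0,0,0],[0,0.0015,0,0,0,0]]]'
```

```text
clock: 43.47
tool_pos: [0.4873, 0.0272, 0.1416]
eef_rot: [0.707, -0.001, 0.002, -0.707]
contact_force: [-0.8, 0.6, -0.3]
opening: 0.65
clock: 43.8
tool_pos: [0.4873, 0.0273, 0.1401]
eef_rot: [0.707, -0.001, 0.002, -0.707]
contact_force: [0.3, 0.7, -1.2]
opening: 0.651
clock: 44.13
tool_pos: [0.4886, 0.0273, 0.1393]
eef_rot: [0.707, 0.0, 0.003, -0.707]
contact_force: [1.5, 0.3, 5.8]
opening: 0.645
```

Contact came at the predicted height. I release, rise, and check.

```bash
python3 -m handwheel '[[[0,0,0,0,0,0],[0,0,0,0,0,0],[0,0,0,0,0,0],[0,0,0,0,0,0],[0,0,0,0,0,0],[0,-0.03,0,0,0,0],[0,-0.07,0,0,0,0],[0,-0.11,0,0,0,0],[0.04,-0.13,0,0,0,0],[0.07,-0.13,0,0,0,0],[0.07,-0.13,0,0,0,0],[0.07,-0.13,0,0,0,0]]]' 1
python3 -c "
from h import *
s,p,Q=st(); print(p,s['contact_force'])
for n in ['wrist','scene','top']:
  K=get_calibration(n); im=save(n,'f_'+n+'.png'); c=(.487,.027)
  q=[proj('',[c[0]+rr*np.cos(a),c[1]+rr*np.sin(a),z],K) for a in np.linspace(0,6.28,24) for rr,z in((.0295,.183),(.0235,.114))]
  print(n,'model',np.r_[np.min(q,0),np.max(q,0)].round(1))
  for o in boxes_of('beaker',n)[:2]: print('beaker',np.round(o['bbox'],1),round(o['confidence'],2))
  for t,z in [('thermometer',.03),('jigger',.03),('matchbox',.01),('bottle_opener',0),('cork',.02)]:
    if n=='top':
      for o in boxes_of(t,n)[:2]: print(t,np.round(o['bbox']),round(o['confidence'],2))
"
```

```text
clock: 45.13
tool_pos: [0.5578, 0.0269, 0.2685]
eef_rot: [-0.707, 0.001, -0.003, 0.707]
contact_force: [-0.0, -1.1, -0.8]
opening: 0.997
[0.55777561 0.02690188 0.2684784 ] [-0.03276133 -1.1198203  -0.77283701]
wrist model [276.5  73.7 356.2 156.3]
beaker [276.5  73.4 355.1 156.2] 0.7
scene model [252.7 154.4 270.8 180.5]
beaker [253.5 156.2 275.2 181.9] 0.73
top model [252.6 207.9 272.8 227.4]
thermometer [459. 182. 475. 216.] 0.58
thermometer [381. 200. 392. 250.] 0.56
jigger [290. 167. 309. 192.] 0.57
jigger [251. 154. 263. 165.] 0.51
bottle_opener [292. 167. 309. 193.] 0.61
bottle_opener [229. 202. 313. 242.] 0.6
cork [374. 200. 396. 252.] 0.67
```

The beaker's silhouette in the wrist view matches the upright model to about 1 px. I check the thermometer and switch once more, numerically.

```bash
python3 -m handwheel '[[[-0.018,0,-0.404,0,0.015,0],[-0.018,0,-0.404,0,0.015,0],[-0.018,0,-0.404,0,0.015,0],[-0.018,0,-0.404,0,0.015,0],[-0.018,0,-0.404,0,0.015,0],[-0.018,0,-0.404,0,0.015,0],[-0.018,0,-0.404,0,0.015,0],[-0.018,0.02,-0.404,0,0.015,0],[-0.018,0.06,-0.404,0,0.015,0],[-0.018,0.1,-0.404,0,0.015,0],[-0.018,0.113,-0.404,0,0.015,0],[-0.018,0.113,-0.404,0,0.015,0]]]'
python3 -m handwheel '[[[0,0,0,0,0,0],[0,0,0,0,0,0],[0,0,0,0,0,0]]]'
python3 -c "
from h import *
def an(f,K):
  a=cv2.imread('pics/'+f); g=cv2.cvtColor(a,cv2.COLOR_BGR2GRAY).astype(int)
  hs=cv2.cvtColor(a,cv2.COLOR_BGR2HSV)
  c=[proj('',[x,-.3755-.045*(x-.468),.033],K) for x in np.arange(.375,.565,.002)]
  print(f,[int(g[int(round(v)),int(round(u))]) if 0<=v<400 else -1 for u,v in c])
an('w8.png',np.load('K8.npy',allow_pickle=True).item())
an('w4.png',np.load('K4.npy',allow_pickle=True).item())
s,p,Q=st(); print(p); K=get_calibration('wrist'); save('wrist','w11.png'); an('w11.png',K)
for o in boxes_of('thermometer','wrist')[:3]+boxes_of('cradle','wrist')[:2]: 
  b=o['bbox']; print(np.round(b),round(o['confidence'],2),ray('',(b[0]+b[2])/2,b[1],.033,K).round(3),ray('',(b[0]+b[2])/2,b[3],.033,K).round(3))
save('scene','f2.png'); print(boxes_of('beaker','scene')[:1])
save('top','f3.png'); print(boxes_of('beaker','top')[:2])
"
```

```text
clock: 46.68
tool_pos: [0.532, -0.3801, 0.1489]
eef_rot: [-0.706, 0.023, -0.017, 0.707]
contact_force: [-2.2, -0.0, -1.4]
opening: 1.001
clock: 46.93
tool_pos: [0.5402, -0.3752, 0.1589]
eef_rot: [0.707, -0.015, 0.02, -0.707]
contact_force: [0.4, -0.3, -0.5]
opening: 1.001
w8.png [-1, -1, -1, 122, 117, 55, 40, 55, 170, 136, 72, 172, 178, 178, 179, 178, 178, 179, 173, 85, 95, 162, 154, 114, 89, 142, 171, 171, 170, 171, 170, 171, 170, 169, 169, 169, 170, 168, 168, 135, 61, 179, 196, 190, 141, 53, 29, 31, 34, 39, 140, 165, 165, 165, 165, 165, 165, 164, 163, 164, 164, 164, 164, 163, 161, 167, 176, 172, 168, 167, 165, 165, 163, 162, 160, 159, 157, 156, 140, 100, 35, 29, 27, 28, 26, 24, 15, 13, 18, 29, 38, 36, 70, 84, 88]
w4.png [128, 125, 123, 124, 124, 104, 46, 25, 16, 39, 164, 156, 51, 135, 180, 180, 179, 180, 180, 180, 177, 110, 47, 160, 160, 129, 93, 150, 173, 173, 172, 172, 172, 173, 171, 172, 172, 171, 171, 171, 170, 153, 59, 131, 198, 189, 163, 69, 25, 33, 34, 38, 114, 167, 168, 168, 168, 168, 167, 167, 167, 167, 166, 165, 166, 165, 165, 156, 177, 176, 172, 171, 169, 168, 166, 164, 
[... 270 characters left out ...]
163, 161, 162, 162, 162, 161, 161, 161, 160, 160, 160, 161, 158, 60, 72, 163, 173, 178, 57, 25, 31, 30, 32, 58, 156, 157, 156, 156, 157, 157, 156, 156, 156, 155, 155, 155, 154, 154, 149, 167, 165, 161, 159, 158, 157, 156, 153, 152, 152, 150, 149, 145, 115, 60, 27, 26, 25, 26, 24, 20, 25, 35, 76, 81]
[291.  24. 334. 213.] 0.8 [ 0.398 -0.372  0.033] [ 0.557 -0.38   0.033]
[  5. 161.  94. 246.] 0.73 [ 0.497 -0.615  0.033] [ 0.579 -0.638  0.033]
[275.   5. 350. 216.] 0.79 [ 0.385 -0.371  0.033] [ 0.56  -0.38   0.033]
[{'bbox': [257.4, 156.9, 273.6, 182.0], 'confidence': 0.54}]
[{'bbox': [251.2, 211.0, 273.9, 226.3], 'confidence': 0.61}, {'bbox': [376.7, 210.1, 394.4, 252.5], 'confidence': 0.38}]
```

```bash
python3 -m handwheel '[[[0,-0.05,0,0,0,0],[0,-0.05,0,0,0,0],[0,-0.05,0,0,0,0],[0,-0.05,0,0,0,0],[0,-0.05,0,0,0,0],[0,-0.05,0,0,0,0]]]'
python3 -c "
from h import *
print(job.finish_job())"
```

```text
clock: 47.78
tool_pos: [0.5367, -0.3767, 0.2045]
eef_rot: [-0.707, 0.018, -0.018, 0.707]
contact_force: [-0.0, 1.0, -0.3]
opening: 0.998
the job is handed in; nothing more can be done
None
```

I built the three-stone stack, took the reading, put the thermometer back switched off, and stood the beaker on top. The job was handed in at about 48 s of the 210 s. `finish_job` gave no verdict, so these are my own checks.

- **Stack:** Stones A, B and D stand in that order on the drip tray. I identified them by grip width (62, 60 and 56 mm) and checked A and B by weight too. Their slopes were turned against each other for a computed top tilt of about 3°, which I did not measure.
- **Reading:** I held the thermometer still for over 2 s with the switch on. By computation, the lens was about 99 mm from the middle of the top stone and 2 mm off axis. That puts it about 6 cm from the stone's surface, not touching it.
- **Thermometer:** It is back in the cradle with its nose towards +x and the switch at the off end. The first push only moved the nub halfway because the thermometer slid to the tail stop, so I pushed again until it reached its stop.
- **Late shift:** Between my last two looks the thermometer moved about 8 mm within the cradle's play, probably the announced knock. It now sits about 4 mm towards the nose stop, and brightness samples along its length still showed the switch off.
- **Beaker:** In the wrist view its outline matched an upright model to about 1 px. The later scene and top boxes agreed only to a few pixels.

**What I could not check well:** the 16-picture limit ran out before I grasped the beaker, so everything after that was checked by numbers only. I did not measure the jigger, matchbox, bottle opener and cork at the end, but my path stayed clear of them. The detector's labels for them in the last top view disagreed with each other. The cork's box, for example, fell on the cradle.

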